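Put the capillary reels away and hang up their bin

ROBOT

A 6-joint arm with a two-finger parallel gripper is mounted at the origin on the work surface. World frame = base frame: x ahead of the robot, y to its left, z up, the work surface at z = 0. Lengths are in m, angles in rad, forces in N, time in s.
With the tool pointing down it reaches from about 0.35 to 0.85 m from the base axis. Payload 8.1 kg.
Tool frame: the origin (TCP) lies at the centre of the arm's flange, where the gripper is bolted on; the fingertips stand 186 mm ahead of it and the grasp point (between the pads) lies 167 mm ahead of it (robot.grasp_offset is the distance from the TCP to the grasp point, in m); z points along the fingers, y is the line along which they close (so a half turn about z gives the same grasp; the last joint's range is limited). The gripper opens to 93 mm and grips with 3 to 60 N. Pads are 15 mm wide; open, the fingers measure 128 mm over their backs; the gripper's body (75 mm by 188 mm) begins 65 mm behind the grasp point.
Start: joints at [1.096, 0.13, 1.488, -0, 1.523, -0.085], TCP at [0.228, 0.555, 0.405] pointing down, gripper open.
Joint ranges: [-2.96, 2.96], [-0.89, 2.26], [0.02, 2.5], [-1.34, 4.48], [0, 2.73], [-2.66, 2.66]. Speed limits (rad/s): [2.39, 2.39, 2.79, 3.14, 3.14, 3.14].

INTERFACE

Orientations are given as a rotation vector (axis times angle).
In Python, from plant import robot gives the robot as it stands.
- The arm moves only by the tool drive_tool, never from a script. Its argument "moves" is one flat list of numbers, 7 for each row, row after row: the finger opening in mm, from 0 to 93, then the shift along the tool's x, y, z in mm, then the turn, a rotation vector about the tool's x, y, z in degrees. A call has 1 to 8 rows; each row shifts and turns the commanded pose from where the row before left it, along the tool's axes as they then stand; what a row does not reach is not made up. A row lasts 1/10 s, in which the tool goes at most 50 mm and 8.59 degrees, less where a joint would pass 70% of its speed; a pose out of reach is approached as far as the arm can. A call is refused whole if a number of a shift passes 50 or a number of a turn 8.59, either way. A call with a gripper value outside its range is refused whole. The fingers move at their own pace and stop on an object; "grip_force" is the grip in N (left out, the last holds). Time passes only in rows, so rows that do not move let the fingers close. It gives the time, the measured TCP pose, the force, the opening and the grip force at its end, in the units of the state.
- robot.read_state(): the state, without advancing time (a new reading comes with each control period).
- robot.read_camera(name): name is "side" or "top" or "wrist"; returns a dict with "color" (420x560x3 uint8, red, green, blue), "depth" (420x560 float32, m along the optical axis (not along the pixel's ray), 0 where there is no reading), "mtx" (3x3 intrinsics, pixels), "R" (3x3) and "t" (3): a world point X has camera coordinates R X + t. Camera axes: x right, y down, z forward; pixel columns grow to the right and rows downward; lengths in m; the calibration is good to about 2 mm. A picture is of the moment at which its call begins.
- robot.close_job(): hands the job in; it is judged then, once.
The state is a dict: "t": time; "q": joint angles; "dq": joint speeds; "joint_torque": joint torques, N m; "tool_pos": TCP position; "orientation": TCP orientation; "force": force on the tool from outside, world axes, zero at the start; "wrist_torque": the same for the moment, N m; "opening": finger opening in m; "gripper_force": force on a finger pad.
Only numpy, scipy, OpenCV 4.12 (cv2) and the standard library are available. Lean on these libraries where they do the work, as an engineer would, in place of code of your own. Each camera call takes 0.05 s, during which the arm holds its last target. There are 200 camera calls.

TASK

Tidy the capillary reels off the bench: hang the red S-hook from the tall steel rail first, and then hang the white bin by its steel bar from the lower curl of that hook, so that it ends up hanging level, still and clear of the bench with every reel from the four-post stand inside it. The reels are easiest to load while the bin still stands on the bench. Do not knock over the bottles or the vial.

Things in the scene. Friction and masses are not known exactly. Their poses are not given: they have to be found in the camera images.
- rail: tall steel rail on the bench: a round bar 12 mm diameter along its own y, 400 mm between its two posts (16 mm thick, on round feet 70 mm across), bar axis 280 mm above the bench. Origin on the bench under the middle of the bar. Fixed, but its place and yaw vary
- rail_mid (a point): middle of the rail's bar, on the bar axis, 280 mm above the bench; y along the bar, z up
- park: low grey parking bar where the S-hook hangs at the start: round bar 12 mm diameter along its own y, 180 mm between its two posts, bar axis 170 mm above the bench. Origin on the bench under the middle of the bar. Fixed; place and yaw vary
- hook: red S-hook of flat strap 12 mm wide (its y), 4 mm thick, 144 mm tall, 70 g, bent in its x-z plane. Origin: where the axis of a 12 mm bar lies in the upper curl. Upper curl (mm, centre line): radius 25 about x 0, z -17, top at z 8, open tip on the +x side at (22, -30). It starts hanging on the parking bar with its -x side to the robot; dropped flat on the bench it is hard to pick up again
- hook_shank (a point): middle of the hook's upright shank, at (-25, 0, -31 mm) in the hook's frame: the strap runs straight there from z -17 to z -45, the place to pinch it across its 12 mm width. Below, the strap slants over to (25, -79) and runs down to the lower curl
- hook_seat (a point): at (0, 0, -125 mm) in the hook's frame: where the axis of an 8 mm bar lies when it hangs in the lower curl. Lower curl (mm, hook's frame): radius 25 about x 0, z -107, bottom at z -132, open at the top, its tip on the -x side at (-22, -94); a bar enters over this tip, from the -x side, below the slanting strap
- bin: white open bin, outside 106 (x) by 130 (y) by 40 mm tall, walls and floor 3 mm, about 200 g. A fixed steel bail (8 mm round bar) stands on its two y sides, at y +-63.5 mm, and crosses along y 82 mm above the underside, x 0. A blue grip post, 24 (x) by 14 mm (y), stands off the -x wall: x -82, z 24 to 82 mm; a 6 mm steel plate on the +x wall balances it. Origin: centre of underside, z up. Starts on the bench, grip towards -y
- bin_bar (a point): middle of the bin's hanging bar, on the bar axis, at (0, 0, 82 mm) in the bin's frame. Knocked while hanging, the bin stays on the hook but may swing for about half a minute
- bin_grip (a point): a good point to pinch the blue grip post across its 14 mm width (along the bin's y), at (-82, 0, 64 mm) in the bin's frame
- stand: grey reel stand: plate 140 x 140 x 12 mm with four upright steel posts, 10 mm diameter and standing 52 mm above the plate, at x +-33, y +-33 mm; origin at the centre of its underside. Fixed; place and yaw vary
- reel0: a small black plastic bobbin wound with copper-coloured capillary tubing. Round flanged body 40 mm diameter and 18 mm tall, on top of it a plain round neck 20 mm diameter and 24 mm tall (42 mm in all, about 20 g); a 14 mm hole runs through it from end to end. Origin at the centre of its underside, z up along the hole. It starts upright on a post of the stand; None if this reel is absent in this run
- reel1: a small black plastic bobbin wound with red capillary tubing. Round flanged body 40 mm diameter and 18 mm tall, on top of it a plain round neck 20 mm diameter and 24 mm tall (42 mm in all, about 20 g); a 14 mm hole runs through it from end to end. Origin at the centre of its underside, z up along the hole. It starts upright on a post of the stand; None if this reel is absent in this run
- reel2: a small black plastic bobbin wound with yellow capillary tubing. Round flanged body 40 mm diameter and 18 mm tall, on top of it a plain round neck 20 mm diameter and 24 mm tall (42 mm in all, about 20 g); a 14 mm hole runs through it from end to end. Origin at the centre of its underside, z up along the hole. It starts upright on a post of the stand; None if this reel is absent in this run
- reel3: a small black plastic bobbin wound with blue capillary tubing. Round flanged body 40 mm diameter and 18 mm tall, on top of it a plain round neck 20 mm diameter and 24 mm tall (42 mm in all, about 20 g); a 14 mm hole runs through it from end to end. Origin at the centre of its underside, z up along the hole. It starts upright on a post of the stand; None if this reel is absent in this run
- amber: amber bottle with white cap, 64 mm diameter, 150 mm tall; origin at the centre of its underside. Bystander
- clear: clear bottle with blue cap, 68 mm diameter, 140 mm tall; origin at the centre of its underside. Bystander
- vial: small amber vial, 26 mm diameter, 45 mm tall; origin at the centre of its underside. Bystander
Not all that is in view belongs to the job. What is shaped like the reel2 but pink is not meant.

How it is judged:
By the outcome, as a careful person would: the job done as asked, in the order asked, and still so for the second after the job is handed in, with the robot touching nothing.
Of reel0, reel1, reel2, reel3 only 2 to 4 are there at a start; the rules pass over those that are not, and their reading is None.
At some moment in a run one of bin may be knocked a few centimetres aside while the robot is not near it.
It also fails if it takes over 210 s, if anything falls off the work surface, if the arm or the gripper's body presses on something with over 40 N, if the wrist force passes 120 N, or if a joint passes its speed limit or range.

## Working session

There is one attempt and no reset: what is moved stays moved. The work goes in short steps, Python scripts to look and compute and a tool call to move; the robot and the scene stay as the last step left them, time stands still between calls to the robot, and variables do not carry over. Pictures are saved under pics/ and viewed, at most 14 in all, crops included, and the job is handed in when it is done.

Besides the shell and the picture viewer there is one more tool, called after ">>>" as name(argument=value, ...) on one line, values as JSON. drive_tool: Moves the arm, as the interface text tells. Its arguments: {"type":"object","properties":{"moves":{"type":"array","items":{"type":"number"}},"grip_force":{"type":"number"}},"required":["moves"]}

```bash
ls; mkdir -p pics
cat > h.py <<'E'
import numpy as np, cv2
from plant import robot
def shot(n,f=None):
    c=robot.read_camera(n)
    np.savez('pics/%s.npz'%n,**{k:c[k] for k in c})
    if f: cv2.imwrite('pics/'+f+'.png',cv2.cvtColor(c['color'],cv2.COLOR_RGB2BGR))
    return c
def load(n): return dict(np.load('pics/%s.npz'%n))
def cloud(c):
    d=c['depth']; v,u=np.mgrid[:d.shape[0],:d.shape[1]]
    K=c['mtx']; P=np.stack([(u-K[0,2])/K[0,0]*d,(v-K[1,2])/K[1,1]*d,d],-1)
    return (P-c['t'])@c['R']   # world
def ray(c,u,v,z):
    K=c['mtx'];d=c['R'].T@np.array([(u-K[0,2])/K[0,0],(v-K[1,2])/K[1,1],1]);o=-c['R'].T@c['t']
    return o+d*(z-o[2])/d[2]
def proj(c,X):
    p=c['mtx']@(c['R']@np.array(X)+c['t']);return p[:2]/p[2]
E
python3 - <<'E'
from h import *
for n in('top','side','wrist'):
    c=shot(n,n+'0');print(n,-c['R'].T@c['t'],c['R'][2],c['mtx'][0,0])
s=robot.read_state();print(s['t'],s['tool_pos'],s['orientation'],robot.grasp_offset)
a=np.hstack([cv2.imread('pics/top0.png'),cv2.imread('pics/side0.png')])
E
```

```text
pics
top [0.29483151 0.03051773 1.43720071] [ 0.16810483 -0.01296378 -0.98568388] 503.1586504164069
side [ 0.08198759 -0.48499708  0.79749732] [ 0.46022794  0.5515542  -0.69568542] 387.8103243253734
wrist [0.15681151 0.58375294 0.38378593] [ 0.25245698 -0.10625368 -0.96175653] 324.10474684744133
0.15 [0.22789205 0.55484314 0.40394626] [-6.08317791e-01 -3.08174939e+00  2.12276315e-03] 0.1673
```

View pics/top0.png

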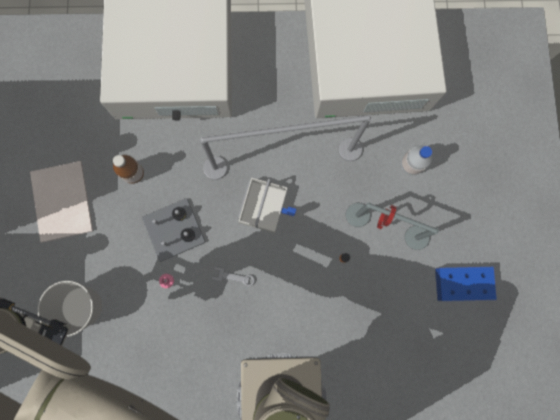

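View pics/side0.png

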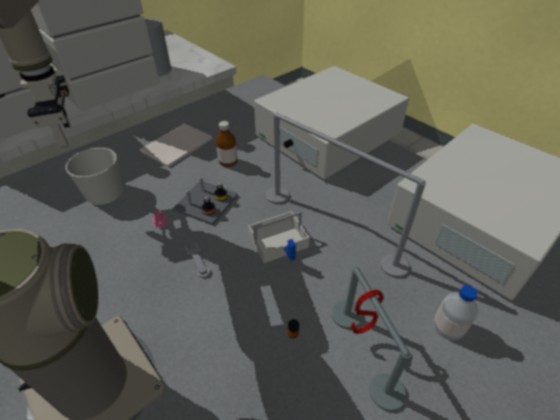

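The top view shows the rail from (205,138) to (366,120), the bin at (265,205) with its blue grip at (289,211), and the parking bar from (358,205) to (425,232) with the red hook at (386,217). The stand is at (173,228) with two dark reels at (179,213) and (188,235). A pink object stands on the bench at (166,282) and the vial is at (345,257). The pink one doesn't count as a reel. I'll confirm the reels in a crop and measure.

Run:
```python
from h import *
t=load('top');s=load('side')
f=lambda c,x,y,w,h,k:cv2.resize(cv2.cvtColor(c['color'][y:y+h,x:x+w],cv2.COLOR_RGB2BGR),None,fx=k,fy=k,interpolation=cv2.INTER_CUBIC)
a=f(t,130,180,100,115,4);b=f(s,140,150,100,115,4)
cv2.imwrite('pics/stand.png',np.hstack([a[:460],b[:460]]))
W={'top':cloud(t),'side':cloud(s)}
def st(n,mask,nm):
    P=W[n][mask&(load(n)['depth']>0)]
    if len(P):print(nm,n,len(P),'med',P.mean(0).round(4),'min',P.min(0).round(3),'max',P.max(0).round(3))
for n,c in(('top',t),('side',s)):
    hsv=cv2.cvtColor(c['color'],cv2.COLOR_RGB2HSV);H,S,V=[hsv[...,i].astype(int) for i in range(3)];p=W[n]
    x=p[...,0];y=p[...,1];z=p[...,2]
    st(n,((H<8)|(H>174))&(S>170)&(V>80)&(y<0)&(x>.3),'hook')
    st(n,(H>105)&(H<128)&(S>150)&(y>-.1)&(y<.25)&(x>.2),'grip')
    r=(z>.268)&(z<.3)&(x>.45)&(x<.85)&(abs(y)<.35)
    st(n,r,'rail')
    Q=p[r&(c['depth']>0)]
    if len(Q)>5:
        v=cv2.fitLine(Q[:,:2].astype(np.float32),cv2.DIST_HUBER,0,.01,.01).ravel();print('  line',v,np.percentile(Q[:,1],[1,99]),np.median(Q[:,2]))
    r=(z>.16)&(z<.19)&(x>.3)&(x<.65)&(y<-.1)&(y>-.45)&(S<100)
    Q=p[r&(c['depth']>0)];
    if len(Q)>5:
        v=cv2.fitLine(Q[:,:2].astype(np.float32),cv2.DIST_HUBER,0,.01,.01).ravel();print('park',len(Q),v,np.percentile(Q[:,1],[1,99]),np.median(Q[:,2]))
    r=(z>.071)&(z<.1)&(x>.35)&(x<.7)&(abs(y-.09)<.1)&(S<100)
    Q=p[r&(c['depth']>0)];
    if len(Q)>5:
        v=cv2.fitLine(Q[:,:2].astype(np.float32),cv2.DIST_HUBER,0,.01,.01).ravel();print('bail',len(Q),v,np.percentile(Q[:,1],[1,99]),np.median(Q[:,2]),Q.mean(0))
```

```text
grip top 54 med [ 0.5092 -0.0286  0.0662] min [ 0.501 -0.043  0.031] max [ 0.519 -0.011  0.086]
rail top 891 med [ 0.6733 -0.0159  0.284 ] min [ 0.641 -0.224  0.269] max [0.706 0.188 0.292]
  line [ 0.11975726 -0.9928032   0.6773884  -0.05026866] [-0.21959158  0.18444813] 0.28438431164629224
park 370 [ 0.38809842  0.9216179   0.47040248 -0.30752194] [-0.39960165 -0.2225657 ] 0.1739847956808266
bail 160 [ 0.9638805  -0.2663351   0.54713416  0.03952548] [0.02269519 0.18588722] 0.08552479765782718 [0.54426851 0.05699401 0.08520682]
hook side 212 med [ 0.477  -0.2889  0.1162] min [ 0.454 -0.302  0.039] max [ 0.503 -0.277  0.182]
grip side 137 med [ 0.5056 -0.0408  0.0581] min [ 0.5   -0.052  0.029] max [ 0.517 -0.014  0.084]
rail side 946 med [ 0.675  -0.0505  0.2827] min [ 0.64  -0.229  0.268] max [0.71  0.182 0.288]
  line [ 0.11690071 -0.9931436   0.67196393 -0.03133882] [-0.22646438  0.17540938] 0.28367396826132174
park 718 [ 0.38795242  0.9216794   0.47642702 -0.29221976] [-0.40575273 -0.22910724] 0.17497409399424949
bail 206 [0.7419869  0.6704144  0.54898536 0.06667662] [0.01743809 0.17564373] 0.08452914250095883 [0.55275933 0.06190212 0.08406788]
```

View pics/stand.png

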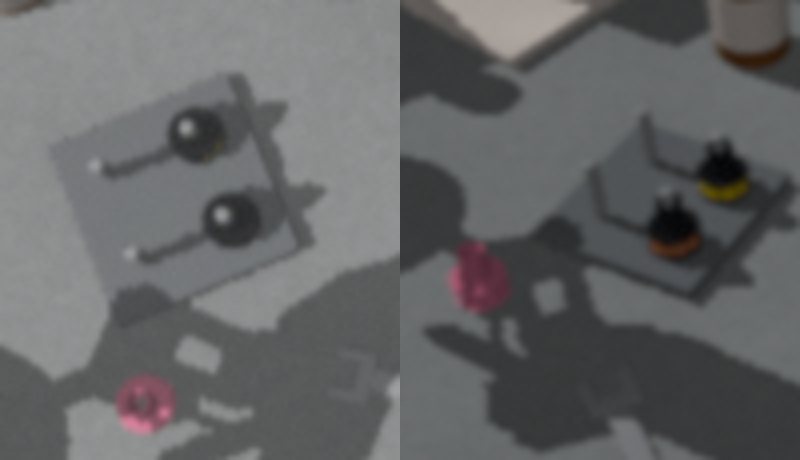

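The stand holds two real reels, one copper and one yellow. The pink decoy is on the bench. Next I'll take finer positions for the reels, hook and bin.

```bash
cat > m.py <<'E'
from h import *
def binpose(c,pr=True):
    p=cloud(c);z=p[...,2];x=p[...,0];y=p[...,1]
    hsv=cv2.cvtColor(c['color'],cv2.COLOR_RGB2HSV);H,S,V=[hsv[...,i].astype(int) for i in range(3)]
    d=c['depth']>0
    m=d&(z>.032)&(z<.048)&(x>.35)&(x<.68)&(abs(y-.06)<.17)&(S<70)
    n,L,st,ce=cv2.connectedComponentsWithStats((d&(z>.02)&(z<.05)&(x>.38)&(x<.66)&(abs(y-.05)<.16)&(S<70)).astype(np.uint8),connectivity=8)
    k=1+np.argmax(st[1:,4]);Q=p[m&(cv2.dilate((L==k).astype(np.uint8),np.ones((3,3)))>0)]
    r=cv2.minAreaRect((Q[:,:2]*1000).astype(np.float32))
    g=p[d&(H>105)&(H<128)&(S>150)&(y>-.15)&(y<.25)&(x>.35)&(z>.07)]
    b=p[d&(z>.076)&(z<.1)&(S<70)&(np.hypot(x-r[0][0]/1e3,y-r[0][1]/1e3)<.06)]
    print('rim',len(Q),r,'grip',g.mean(0).round(4),len(g),'bail',b.mean(0).round(4),len(b))
    if len(b)>10:
        v=cv2.fitLine(b[:,:2].astype(np.float32),cv2.DIST_HUBER,0,.001,.001).ravel();print('bail dir',v, np.degrees(np.arctan2(v[1],v[0])), np.degrees(np.arctan2(b[:,1]-v[3],b[:,0]-v[2]))[:0])
E
python3 - <<'E'
from m import *
t=load('top');s=load('side');binpose(t);binpose(s)
for u,v in[(177.5,212.5),(185.5,233.2),(154,221.2),(162.5,243)]: print('post',ray(t,u,v,.064).round(4))
u=np.array([.388,.9217])
for c in(t,s):
    p=cloud(c);hsv=cv2.cvtColor(c['color'],cv2.COLOR_RGB2HSV);H,S,V=[hsv[...,i].astype(int) for i in range(3)]
    m=((H<8)|(H>172))&(S>140)&(p[...,1]<-.1)&(p[...,0]>.3)&(c['depth']>0);Q=p[m]
    a=Q[:,:2]@u; b=Q[:,:2]@[.9217,-.388]
    print(len(Q),Q.mean(0),'along',np.percentile(a,[1,5,50,95,99]).round(4),'across',np.percentile(b,[1,50,99]).round(4),'zmax',np.percentile(Q[:,2],[1,99]))
    hi=Q[:,2]>.165
    if hi.sum():print(' top part along',np.percentile(a[hi],[2,50,98]),hi.sum())
print('bar across',np.array([.4737,-.30])@[.9217,-.388])
E
```

```text
rim 244 ((533.8114624023438, 45.39744186401367), (114.47662353515625, 132.11383056640625), 73.44577026367188) grip [ 0.508  -0.0334  0.0803] 33 bail [0.5321 0.0437 0.0855] 128
bail dir [ 0.95545155 -0.29514804  0.5321041   0.04372089] -17.166414 []
rim 248 ((533.5300903320312, 39.58073043823242), (110.54991149902344, 131.4442596435547), 72.62776947021484) grip [ 0.5063 -0.0426  0.0795] 47 bail [0.5328 0.0376 0.0845] 141
bail dir [ 0.9562697  -0.2924864   0.53979766  0.03490143] -17.006872 []
post [0.5098 0.2777 0.064 ]
post [0.4521 0.2552 0.064 ]
post [0.4869 0.3418 0.064 ]
post [0.4265 0.3176 0.064 ]
97 [ 0.47430189 -0.28299825  0.12825417] along [-0.0821 -0.0811 -0.0768 -0.0722 -0.0716] across [0.5274 0.5468 0.5681] zmax [0.03677333 0.18078042]
 top part along [-0.08143192 -0.07714874 -0.07222381] 49
406 [ 0.47821178 -0.28946966  0.11374274] along [-0.0872 -0.0865 -0.0818 -0.0764 -0.0554] across [0.5277 0.5523 0.5791] zmax [0.00181219 0.18098904]
 top part along [-0.08641818 -0.08176223 -0.07615938] 120
bar across 0.55300929
```

```bash
cat > go.py <<'E'
from h import *
from scipy.spatial.transform import Rotation as Ro
from scipy.linalg import logm,expm
def T0():
    s=robot.read_state();T=np.eye(4);T[:3,:3]=Ro.from_rotvec(s['orientation']).as_matrix();T[:3,3]=s['tool_pos'];return T
def tgt(g,ydir,tilt=None):
    y=np.array([*ydir,0.]);y/=np.linalg.norm(y)
    z=np.array([0,0,-1.]);
    R=np.column_stack([np.cross(y,z),y,z]);T=np.eye(4);T[:3,:3]=R;T[:3,3]=np.array(g)-robot.grasp_offset*z;return T
def go(T,Ti=None,N=None):
    Ti=T0() if Ti is None else Ti
    c=[]
    for f in(1,-1):
        G=T.copy();G[:3,:2]*=f;A=np.linalg.inv(Ti)@G;c.append((np.linalg.norm(Ro.from_matrix(A[:3,:3]).as_rotvec()),f,A,G))
    a,f,A,G=min(c,key=lambda q:q[0])
    n=N or int(np.ceil(max(np.degrees(a)/8.3,np.linalg.norm(A[:3,3])/.048,1)))
    L=np.real(logm(A));E=expm(L/n);w=np.degrees(Ro.from_matrix(E[:3,:3]).as_rotvec())
    print(n,'rows: shift mm',(E[:3,3]*1000).round(2),'turn',w.round(3),'| total straight',(A[:3,3]*1000).round(1));return G
E
python3 - <<'E'
from go import *
print(T0().round(3))
go(tgt((.45,.285,.235),(-.95,.31)))
E
```

```text
[[-0.925  0.38  -0.001  0.228]
 [ 0.38   0.925 -0.001  0.555]
 [ 0.    -0.001 -1.     0.404]
 [ 0.     0.     0.     1.   ]]
11 rows: shift mm [-34.3    6.52   0.15] turn [-6.000e-03  5.000e-03  7.795e+00] | total straight [-308.  -165.2    1.8]
```

>>> drive_tool(moves=[50,-34,6.5,0,0,0,7.8,50,-34,6.5,0,0,0,7.8,50,-34,6.5,0,0,0,7.8,50,-34,6.5,0,0,0,7.8,50,-34,6.5,0,0,0,7.8,50,-34,6.5,0,0,0,7.8], grip_force=6)

```text
t: 0.75
tool_pos: [0.4023, 0.4499, 0.4041]
orientation: [-1.79, -2.582, 0.001]
force: [0.8, 0.0, 0.2]
opening: 0.0516
gripper_force: 0.0
```

>>> drive_tool(moves=[50,-34,6.5,0,0,0,7.8,50,-34,6.5,0,0,0,7.8,50,-34,6.5,0,0,0,7.8,50,-34,6.5,0,0,0,7.8,50,-34,6.5,0,0,0,7.8,50,0,0,0,0,0,0,50,0,0,0,0,0,0])

```text
t: 1.45
tool_pos: [0.4484, 0.2871, 0.4047]
orientation: [-2.544, -1.843, -0.0]
force: [-0.9, 0.6, 0.4]
opening: 0.0506
gripper_force: 0.0
```

Run:
```python
from go import *
print(T0().round(3), robot.read_state()['t'],robot.read_state()['q'])
c=shot('wrist','w1');p=cloud(c);z=p[...,2]
print(-c['R'].T@c['t'])
shot('side')
```

```text
[[ 0.312  0.95  -0.     0.448]
 [ 0.95  -0.312  0.     0.287]
 [ 0.    -0.    -1.     0.405]
 [ 0.     0.     0.     1.   ]] 1.45 [ 4.73028248e-01 -5.27889815e-02  1.67619974e+00  2.90731883e-04
  1.51806565e+00  7.89970338e-01]
[0.47131262 0.35935621 0.38468991]
```

View pics/w1.png

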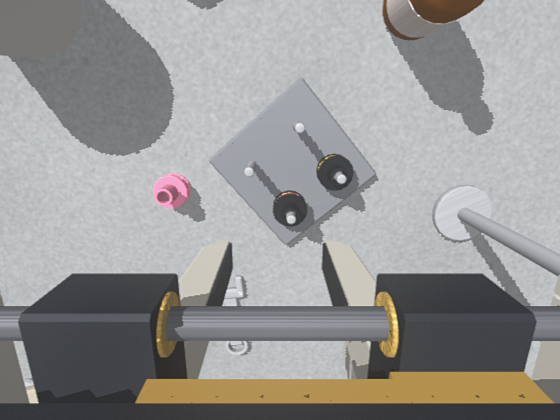

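Post tips in the wrist view are at (341,178), (291,218), (300,127) and (249,171). The reels are on the first two.

Run:
```python
from go import *
c=load('wrist');P=[]
for u,v in[(341,178),(291,218),(300,127),(249,171)]: P.append(ray(c,u,v,.064));print(P[-1].round(4))
P=np.array(P)
for i,j in((0,1),(0,2),(1,3),(2,3)):print(np.linalg.norm(P[i]-P[j]))
p=cloud(c);z=p[...,2];m=(c['depth']>0)&(z>.055)&(z<.068)
n,L,st,ce=cv2.connectedComponentsWithStats(m.astype(np.uint8))
for k in range(1,n):
    if st[k,4]>15:print(st[k,4],ce[k],p[L==k].mean(0).round(4),p[L==k].max(0).round(3))
go(tgt((*P[0][:2],.15),(-.95,.312)))
```

```text
[0.5132 0.2797 0.064 ]
[0.4528 0.255  0.064 ]
[0.4886 0.3402 0.064 ]
[0.4277 0.3151 0.064 ]
0.06524953714506494
0.06527871943855817
0.0651457335672597
0.0658394976406237
561 [34.11229947 27.97860963] [0.287  0.4964 0.0615] [0.31  0.514 0.068]
317 [416.13880126  16.94952681] [0.6146 0.399  0.0616] [0.64  0.417 0.068]
86 [298.90697674 127.34883721] [0.4875 0.3402 0.0633] [0.492 0.345 0.066]
86 [248.6744186  170.76744186] [0.4273 0.3153 0.063 ] [0.432 0.319 0.066]
93 [340.05376344 178.03225806] [0.5125 0.2796 0.0625] [0.519 0.284 0.066]
87 [290.34482759 218.        ] [0.4521 0.2547 0.0624] [0.457 0.259 0.066]
130 [485.23076923 225.64615385] [0.6449 0.1827 0.0618] [0.654 0.187 0.068]
3 rows: shift mm [ 4.05 21.48 29.12] turn [-0.004 -0.005  0.047] | total straight [12.1 64.4 87.4]
```

>>> drive_tool(moves=[50,6,32,40,0,0,0,50,6,32,40,0,0,0,50,0,0,35,0,0,0,50,0,0,35,0,0,0,50,0,0,20,0,0,0,50,0,0,15,0,0,0,50,0,0,0,0,0,0])

```text
t: 2.25
tool_pos: [0.5097, 0.2798, 0.2196]
orientation: [-2.541, -1.845, 0.007]
force: [0.6, -0.4, -0.9]
opening: 0.0502
gripper_force: 0.0
```

>>> drive_tool(moves=[10,0,0,0,0,0,0,10,0,0,0,0,0,0,10,0,0,0,0,0,0,10,0,0,0,0,0,0,10,0,0,0,0,0,0])

```text
t: 2.75
tool_pos: [0.5115, 0.2794, 0.2233]
orientation: [2.543, 1.843, 0.004]
force: [2.4, -1.4, 2.9]
opening: 0.019
gripper_force: 6.0
```

Run:
```python
from go import *
shot('top');shot('side')
from m import *
binpose(load('top'));binpose(load('side'))
s=robot.read_state();print(s['t'],s['tool_pos'],s['opening'],s['gripper_force'],s['force'])
```

```text
rim 247 ((533.26611328125, 45.45476150512695), (114.00715637207031, 133.34796142578125), 72.2904052734375) grip [nan nan nan] 0 bail [0.5319 0.0438 0.0853] 127
bail dir [ 0.9555468  -0.29483947  0.5313216   0.04390557] -17.147911 []
rim 250 ((533.18896484375, 38.99819564819336), (108.32618713378906, 131.44207763671875), 72.68949127197266) grip [ 0.5057 -0.0428  0.0789] 41 bail [0.5329 0.0377 0.0844] 142
bail dir [ 0.95520025 -0.29596028  0.5394499   0.03537449] -17.215128 []
2.85 [0.51156088 0.27944162 0.22325276] 0.019099958031229013 6.000414488516981 [2.60681784 0.19557169 3.08124902]m.py:12: RuntimeWarning: Mean of empty slice.
  print('rim',len(Q),r,'grip',g.mean(0).round(4),len(g),'bail',b.mean(0).round(4),len(b))
  ret = um.true_divide(
```

>>> drive_tool(moves=[10,0,0,0,0,0,0,10,0,0,-20,0,0,0,10,0,0,-40,0,0,0,10,0,0,-48,0,0,0,10,0,0,-48,0,0,0,10,0,0,-30,0,0,0,10,0,0,0,0,0,0], grip_force=15)

```text
t: 3.55
tool_pos: [0.5117, 0.2799, 0.4143]
orientation: [2.542, 1.843, 0.013]
force: [0.7, -0.1, -0.2]
opening: 0.0192
gripper_force: 14.9
```

Run:
```python
from go import *
go(tgt((.517,-.003,.24),(-.953,.297)))
s=robot.read_state();print(s['t'],s['tool_pos'],s['opening'],s['gripper_force'],s['force'])
```

```text
6 rows: shift mm [-44.63  15.24   1.06] turn [ 0.06  -0.057 -0.137] | total straight [-267.2   93.     5.9]
3.55 [0.51169909 0.27988674 0.41426875] 0.01916087741431484 14.889808874577284 [ 0.70638003 -0.10764278 -0.16795933]
```

>>> drive_tool(moves=[10,-44,15,0,0,0,0,10,-44,15,0,0,0,0,10,-44,15,0,0,0,0,10,-44,15,0,0,0,0,10,-45,16,0,0,0,0,10,-45,16,0,0,0,-0.8,10,0,0,0,0,0,0,10,0,0,0,0,0,0])

```text
t: 4.35
tool_pos: [0.5151, -0.0029, 0.4066]
orientation: [-2.532, -1.856, 0.003]
force: [0.0, 0.4, 0.3]
opening: 0.0192
gripper_force: 14.9
```

Run:
```python
from go import *
print(T0().round(4));shot('wrist','w2')
```

```text
[[ 3.008e-01  9.537e-01 -2.600e-03  5.151e-01]
 [ 9.537e-01 -3.008e-01  8.000e-04 -2.900e-03]
 [ 0.000e+00 -2.800e-03 -1.000e+00  4.066e-01]
 [ 0.000e+00  0.000e+00  0.000e+00  1.000e+00]]
```

View pics/w2.png

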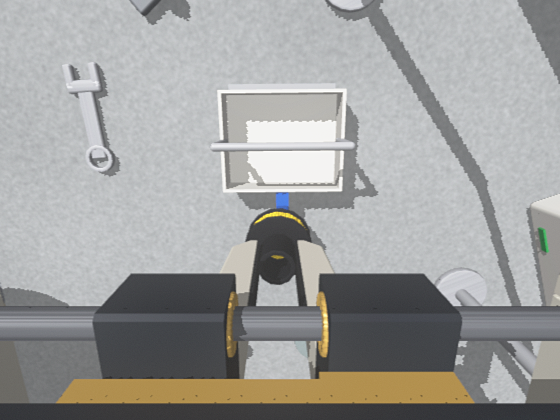

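The yellow reel is held. In this view the bin's bail runs from (213,147) to (354,146), and its rim corners are at (219,91), (346,89), (343,191) and (223,192).

Run:
```python
from go import *
c=load('wrist')
a=[ray(c,*q,.083) for q in((213,147),(354,146))];r=[ray(c,*q,.04) for q in((219,91),(346,89),(343,191),(223,192))]
print(np.round(a,4),np.mean(a,0)[:2],np.linalg.norm(a[0]-a[1]));print(np.round(r,4),np.mean(r,0)[:2],[np.linalg.norm(r[i]-r[(i+1)%4]).round(4) for i in range(4)])
yb=(a[0]-a[1])[:2];yb/=np.linalg.norm(yb);xb=np.array([yb[1],-yb[0]]);print('yb',yb,'xb',xb)
C=(np.mean(a,0)[:2]+np.mean(r,0)[:2])/2;print('C',C)
print('grip',C-.082*xb)
for s in(1,-1):go(tgt((*(C+s*.027*xb),.15),yb))
```

```text
[[0.4709 0.0587 0.083 ]
 [0.5958 0.0205 0.083 ]] [0.53336671 0.03960608] 0.13055913082290962
[[ 0.487   0.1078  0.04  ]
 [ 0.6099  0.0713  0.04  ]
 [ 0.581  -0.0303  0.04  ]
 [ 0.4549  0.0079  0.04  ]] [0.53318888 0.03916841] [np.float64(0.1282), np.float64(0.1056), np.float64(0.1318), np.float64(0.1049)]
yb [-0.95636529  0.29217363] xb [0.29217363 0.95636529]
C [0.53327779 0.03938725]
grip [ 0.50931955 -0.03903471]
3 rows: shift mm [23.9   1.68 29.86] turn [-0.046 -0.005 -0.136] | total straight [71.7  4.9 89.6]
2 rows: shift mm [ 8.85  2.65 44.79] turn [-0.069 -0.007 -0.205] | total straight [17.7  5.3 89.6]
```

>>> drive_tool(moves=[10,36,2.5,0,0,0,0,10,36,2.5,20,0,0,0,10,0,0,45,0,0,0,10,0,0,45,0,0,0,10,0,0,40,0,0,0,10,0,0,25,0,0,0,10,0,0,11,0,0,0,10,0,0,0,0,0,0])

```text
t: 5.2
tool_pos: [0.5406, 0.0666, 0.2202]
orientation: [-2.527, -1.862, 0.005]
force: [0.2, 0.0, -0.0]
opening: 0.0193
gripper_force: 14.9
```

>>> drive_tool(moves=[10,0,0,0,0,0,0,40,0,0,0,0,0,0,40,0,0,0,0,0,0,40,0,0,0,0,0,0,40,0,0,-10,0,0,0,40,0,0,-40,0,0,0,40,0,0,-45,0,0,0,40,0,0,-45,0,0,0], grip_force=6)

```text
t: 6.0
tool_pos: [0.5413, 0.0651, 0.3644]
orientation: [-2.531, -1.861, 0.0]
force: [0.8, 0.4, 0.1]
opening: 0.0401
gripper_force: 0.0
```

>>> drive_tool(moves=[50,0,0,-40,0,0,0,50,0,0,0,0,0,0])

```text
t: 6.2
tool_pos: [0.5432, 0.0652, 0.411]
orientation: [2.525, 1.857, 0.016]
force: [0.4, -0.2, 0.3]
opening: 0.0489
gripper_force: 0.0
```

Run:
```python
from go import *
print(T0().round(4));go(tgt((.4525,.2548,.15),(-.956,.292)));shot('side')
```

```text
[[ 2.981e-01  9.545e-01  1.270e-02  5.432e-01]
 [ 9.545e-01 -2.981e-01  4.000e-04  6.520e-02]
 [ 4.200e-03  1.200e-02 -9.999e-01  4.110e-01]
 [ 0.000e+00  0.000e+00  0.000e+00  1.000e+00]]
5 rows: shift mm [ 30.82 -28.67  18.61] turn [ 0.138 -0.047 -0.072] | total straight [ 153.6 -144.2   92.6]
```

>>> drive_tool(moves=[50,38,-36,0,0,0,0,50,38,-36,0,0,0,0,50,38,-36,20,0,0,0,50,39,-36,40,0,0,0,50,0,0,30,0,0,0,50,0,0,0,0,0,0,50,0,0,0,0,0,0,50,0,0,0,0,0,0])

```text
t: 7.05
tool_pos: [0.4609, 0.2325, 0.3258]
orientation: [2.532, 1.859, 0.003]
force: [-0.1, -0.4, -0.4]
opening: 0.0498
gripper_force: 0.0
```

Run:
```python
from go import *
print(T0().round(4));go(tgt((.4525,.2548,.055),(-.956,.292)))
```

```text
[[ 2.992e-01  9.542e-01  1.800e-03  4.609e-01]
 [ 9.542e-01 -2.992e-01  5.000e-04  2.325e-01]
 [ 1.000e-03  1.500e-03 -1.000e+00  3.258e-01]
 [ 0.000e+00  0.000e+00  0.000e+00  1.000e+00]]
3 rows: shift mm [ 6.26 -4.93 34.52] turn [ 0.029 -0.02  -0.141] | total straight [ 18.7 -14.9 103.5]
```

>>> drive_tool(moves=[50,19,-15,10,0,0,0,50,0,0,0,0,0,0,50,0,0,40,0,0,0,50,0,0,35,0,0,0,50,0,0,18,0,0,0,50,0,0,0,0,0,0,50,0,0,0,0,0,0])

```text
t: 7.75
tool_pos: [0.4524, 0.2552, 0.2227]
orientation: [2.531, 1.86, 0.002]
force: [0.2, 0.1, 0.2]
opening: 0.0497
gripper_force: 0.0
```

>>> drive_tool(moves=[10,0,0,0,0,0,0,10,0,0,0,0,0,0,10,0,0,0,0,0,0,10,0,0,0,0,0,0,10,0,0,0,0,0,0])

```text
t: 8.25
tool_pos: [0.4516, 0.2557, 0.2217]
orientation: [2.531, 1.861, 0.001]
force: [-0.6, -1.0, 3.0]
opening: 0.0192
gripper_force: 6.0
```

>>> drive_tool(moves=[10,0,0,0,0,0,0,10,0,0,-20,0,0,0,10,0,0,-40,0,0,0,10,0,0,-48,0,0,0,10,0,0,-48,0,0,0,10,0,0,-30,0,0,0,10,0,0,0,0,0,0,10,0,0,0,0,0,0], grip_force=15)

```text
t: 9.05
tool_pos: [0.4515, 0.2557, 0.4075]
orientation: [2.531, 1.861, 0.002]
force: [-1.0, 0.4, -1.1]
opening: 0.0189
gripper_force: 14.9
```

Run:
```python
from go import *
go(tgt((.517,-.003,.24),(-.956,.292)))
```

```text
6 rows: shift mm [-3.796e+01  2.318e+01  3.000e-02] turn [ 0.008 -0.007 -0.058] | total straight [-2.274e+02  1.396e+02  2.000e-01]
```

>>> drive_tool(moves=[10,-38,23,0,0,0,0,10,-38,23,0,0,0,0,10,-38,23,0,0,0,0,10,-38,23,0,0,0,0,10,-38,24,0,0,0,0,10,-38,24,0,0,0,0,10,0,0,0,0,0,0,10,0,0,0,0,0,0])

```text
t: 9.85
tool_pos: [0.5167, -0.0046, 0.4048]
orientation: [-2.531, -1.856, 0.005]
force: [-0.2, -0.1, -0.6]
opening: 0.0194
gripper_force: 14.9
```

```bash
cat >> m.py <<'E'
def wbail(c):
    p=cloud(c);z=p[...,2];hsv=cv2.cvtColor(c['color'],cv2.COLOR_RGB2HSV)
    v,u=np.mgrid[:420,:560]
    m=(c['depth']>0)&(abs(z-.084)<.008)&(hsv[...,1]<70)
    n,L,st,ce=cv2.connectedComponentsWithStats(m.astype(np.uint8))
    for k in range(1,n):
        if st[k,2]>80 and st[k,3]<40 and st[k,4]>300:
            q=np.argwhere(L==k);e=cv2.fitLine(q[:,::-1].astype(np.float32),cv2.DIST_L2,0,.01,.01).ravel()
            x0,w=st[k,0],st[k,2];f=lambda x:(x,e[3]+(x-e[2])*e[1]/e[0])
            a=ray(c,*f(x0),.083);b=ray(c,*f(x0+w),.083);C=(a+b)/2;yb=(a-b)[:2];l=np.linalg.norm(yb);yb/=l
            print('bail px',st[k],'C',C[:2].round(4),'len',l.round(4),'yb',yb.round(4));return C[:2],yb
    print([list(st[k]) for k in range(1,n) if st[k,4]>100])
E
python3 - <<'E'
from go import *;from m import *
C,yb=wbail(shot('wrist','w3'));xb=np.array([yb[1],-yb[0]])
go(tgt((*(C-.027*xb),.051),yb))
s=robot.read_state();print(s['opening'])
E
```

```text
bail px [ 208  140  146   10 1269] C [0.5327 0.0403] len 0.1342 yb [-0.9563  0.2923]
4 rows: shift mm [ 4.9   0.72 46.72] turn [-0.052  0.002 -0.097] | total straight [ 19.6   3.1 186.9]
0.019275380321979
```

>>> drive_tool(moves=[10,19.5,3,20,0,0,0,10,0,0,45,0,0,0,10,0,0,45,0,0,0,10,0,0,40,0,0,0,10,0,0,25,0,0,0,10,0,0,12,0,0,0,10,0,0,0,0,0,0,10,0,0,0,0,0,0])

```text
t: 10.7
tool_pos: [0.5263, 0.0147, 0.2214]
orientation: [2.529, 1.862, 0.002]
force: [-0.1, -0.5, 0.5]
opening: 0.019
gripper_force: 14.9
```

>>> drive_tool(moves=[40,0,0,0,0,0,0,40,0,0,0,0,0,0,40,0,0,0,0,0,0,40,0,0,-10,0,0,0,40,0,0,-40,0,0,0,40,0,0,-45,0,0,0,40,0,0,-45,0,0,0,40,0,0,-45,0,0,0], grip_force=6)

```text
t: 11.5
tool_pos: [0.5253, 0.0139, 0.4081]
orientation: [2.53, 1.861, 0.001]
force: [0.8, -0.1, -0.7]
opening: 0.0397
gripper_force: 0.0
```

>>> drive_tool(moves=[50,-40,0,0,0,0,0,50,-10,0,0,0,0,0,50,0,0,0,0,0,0,50,0,0,0,0,0,0])

```text
t: 11.9
tool_pos: [0.5107, -0.0336, 0.4048]
orientation: [-2.531, -1.859, 0.0]
force: [-1.0, 0.1, -0.5]
opening: 0.0498
gripper_force: 0.0
```

Run:
```python
from go import *
shot('wrist','w4')
x=np.array([.9217,-.388]);y=np.array([.388,.9217])
o=x*.553+y*(-.0775)   # hook origin
print('hook',o,'shank',o-.025*x)
go(tgt((*(o-.09*x),.27),y))
```

```text
hook [ 0.4796301  -0.28599575] shank [ 0.4565876  -0.27629575]
11 rows: shift mm [-16.16 -18.41  -2.97] turn [-5.000e-03 -7.000e-03 -7.683e+00] | total straight [-241.9  -44.   -32.8]
```

View pics/w4.png

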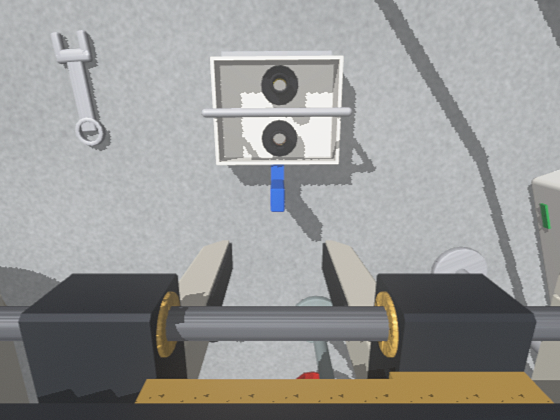

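Both reels sit upright in the bin, at (280,85) and (280,138), and the grip is at (278,190). I'll go to the hook with the tool tilted 25° so the camera and gripper body stay clear of the bars.

```bash
cat >> go.py <<'E'
def tx(g,xd,deg):
    xd=np.array([*xd,0.])/np.linalg.norm(xd);a=np.radians(deg)
    z=np.sin(a)*xd+np.array([0,0,-np.cos(a)]);y=np.array([xd[1],-xd[0],0]);x=np.cross(y,z)
    T=np.eye(4);T[:3,:3]=np.column_stack([x,y,z]);T[:3,3]=np.array(g)-robot.grasp_offset*z;return T
def go1(T,Ti=None,N=None):
    Ti=T0() if Ti is None else Ti
    A=np.linalg.inv(Ti)@T;a=np.linalg.norm(Ro.from_matrix(A[:3,:3]).as_rotvec())
    n=N or int(np.ceil(max(np.degrees(a)/8.2,np.linalg.norm(A[:3,3])/.045,1)))
    E=expm(np.real(logm(A))/n);w=np.degrees(Ro.from_matrix(E[:3,:3]).as_rotvec())
    print(n,'rows: shift',(E[:3,3]*1000).round(2),'turn',w.round(3),'| straight',(A[:3,3]*1000).round(1),'turn',np.degrees(a).round(2))
E
python3 - <<'E'
from go import *
x=np.array([.9217,-.388]);o=np.array([.4796,-.286])
T=T0();go1(tx((*(o-.13*x),.26),x,25))
# two-stage: yaw then tilt
D=tx((*(o-.13*x),.26),x,0);go1(D);go1(tx((*(o-.13*x),.22),x,25),D)
E
```

```text
12 rows: shift [-25.25   4.59  -5.43] turn [-1.74   1.579  7.816] | straight [-231.4 -154.2   -6.9] turn 97.94
12 rows: shift [-21.56   9.77  -1.91] turn [-7.000e-03  5.000e-03  7.957e+00] | straight [-238.1  -83.8  -22.7] turn 95.48
4 rows: shift [-19.85  -0.    10.93] turn [-0.    6.25  0.  ] | straight [-70.7   0.   55.7] turn 25.0
```

>>> drive_tool(moves=[50,-24,4.5,-5.5,-1.74,1.58,7.8,50,-24,4.5,-5.5,-1.74,1.58,7.8,50,-24,4.5,-5.5,-1.74,1.58,7.8,50,-24,4.5,-5.5,-1.74,1.58,7.8,50,-24,4.5,-5.5,-1.74,1.58,7.8,50,-24,4.5,-5.5,-1.74,1.58,7.8])

```text
t: 12.55
tool_pos: [0.4452, -0.1622, 0.4269]
orientation: [2.999, 0.675, 0.363]
force: [-0.1, -0.2, 0.1]
opening: 0.0501
gripper_force: 0.0
```

>>> drive_tool(moves=[50,-24,4.5,-5.5,-1.74,1.58,7.8,50,-24,4.5,-5.5,-1.74,1.58,7.8,50,-24,4.5,-5.5,-1.74,1.58,7.8,50,-24,4.5,-5.5,-1.74,1.58,7.8,50,-24,4.5,-5.5,-1.74,1.58,7.8,50,-24,4.5,-5.5,-1.74,1.58,7.8,50,0,0,0,0,0,0,50,0,0,0,0,0,0])

```text
t: 13.35
tool_pos: [0.3058, -0.2013, 0.416]
orientation: [2.928, -0.582, 0.652]
force: [-0.7, -0.2, 0.5]
opening: 0.05
gripper_force: 0.0
```

Run:
```python
from go import *
T=T0();print(T.round(3),(T[:3,3]+T[:3,2]*.1673).round(3),robot.read_state()['t'])
x=np.array([.9217,-.388]);o=np.array([.4796,-.286]);go1(tx((*(o-.10*x),.22),x,25))
shot('wrist','w5')
```

```text
[[ 0.837 -0.382  0.392  0.306]
 [-0.346 -0.924 -0.164 -0.201]
 [ 0.425  0.001 -0.905  0.416]
 [ 0.     0.     0.     1.   ]] [ 0.371 -0.229  0.264] 13.35
2 rows: shift [ 0.7   5.34 24.81] turn [-0.038 -0.069  0.17 ] | straight [ 1.3 10.7 49.6] turn 0.38
```

View pics/w5.png

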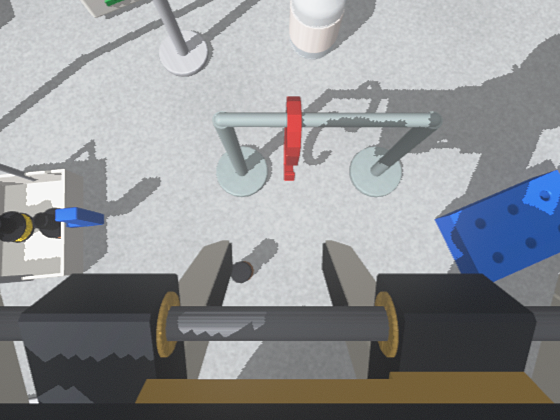

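The hook shows red at (293,98–180), crossing the bar at row 119. The parking bar spans (222,120) to (437,119).

Run:
```python
from go import *
c=load('wrist');p=cloud(c)
hsv=cv2.cvtColor(c['color'],cv2.COLOR_RGB2HSV);H,S,V=[hsv[...,i].astype(int) for i in range(3)]
m=((H<8)|(H>172))&(S>150)&(c['depth']>0);m[:90]=0;m[190:]=0;m[:,:270]=0;m[:,320:]=0
b=(abs(p[...,2]-.173)<.006)&(S<80)&(c['depth']>0);b[:100]=0;b[140:]=0
B=p[b];l=cv2.fitLine(B[:,:2].astype(np.float32),cv2.DIST_HUBER,0,.001,.001).ravel();y=l[:2]*np.sign(l[1]);x=np.array([y[1],-y[0]])
print('bar',l,len(B),'z',np.percentile(B[:,2],[5,50,99]),'x',x)
Q=p[m];a=Q[:,:2]@y;d=(Q[:,:2]-l[2:])@x
for lo,hi in((0,.06),(.06,.1),(.1,.13),(.13,.16),(.16,.175),(.175,.19)):
    k=(Q[:,2]>lo)&(Q[:,2]<=hi)
    if k.sum()>5:print(lo,k.sum(),'along',np.percentile(a[k],[3,50,97]).round(4),'x',np.percentile(d[k],[3,50,97]).round(4))
o=l[2:]-y*(l[2:]@y)+y*np.median(a);print('origin',o)
h=np.array([*(o-.025*x),.139]);
go1(tx(h,x,25));go1(tx((*(o-.075*x),.18),x,25))
```

```text
bar [ 0.38980913  0.9208957   0.46860746 -0.30712265] 3109 z [0.1700861  0.17495358 0.17724663] x [ 0.9208957  -0.38980913]
0 41 along [-0.0842 -0.0795 -0.0757] x [-0.0077 -0.0041  0.0002]
0.06 64 along [-0.084  -0.0794 -0.0749] x [-0.0239 -0.0216 -0.0182]
0.1 23 along [-0.0742 -0.0737 -0.0735] x [-0.0243 -0.0078  0.0084]
0.13 57 along [-0.0841 -0.0781 -0.0734] x [-0.0247 -0.0236 -0.0223]
0.16 232 along [-0.0843 -0.079  -0.0739] x [-0.0227 -0.0185 -0.0126]
0.175 451 along [-0.0843 -0.0793 -0.0738] x [-0.0123 -0.0004  0.0148]
origin [ 0.47692715 -0.28746797]
4 rows: shift [ 8.24  3.27 38.47] turn [-0.037 -0.028  0.117] | straight [ 32.8  13.3 153.9] turn 0.5
3 rows: shift [ 1.68  4.29 31.86] turn [-0.049 -0.037  0.156] | straight [ 4.9 13.  95.6] turn 0.5
```

>>> drive_tool(moves=[50,5,13,30,0,0,0,50,0,0,40,0,0,0,50,0,0,26,0,0,0,50,9,0,20,0,0,0,50,9,0,18,0,0,0,50,9,0,14,0,0,0,50,1,0,6,0,0,0,50,0,0,0,0,0,0])

```text
t: 14.2
tool_pos: [0.3889, -0.2499, 0.289]
orientation: [2.931, -0.583, 0.647]
force: [-0.5, -0.2, 0.1]
opening: 0.05
gripper_force: 0.0
```

>>> drive_tool(moves=[50,0,0,0,0,0,0,0,0,0,0,0,0,0,0,0,0,0,0,0,0,0,0,0,0,0,0,0,0,0,0,0,0,0,0,0,0,0,0,0,0,0], grip_force=5)

```text
t: 14.8
tool_pos: [0.3883, -0.2504, 0.2907]
orientation: [2.927, -0.585, 0.652]
force: [0.1, 0.4, 0.5]
opening: 0.0145
gripper_force: 0.0
```

Run:
```python
from go import *
T=T0();print((T[:3,3]+T[:3,2]*.1673).round(4));s=robot.read_state();print(s['opening'],s['gripper_force'],s['force'])
x=np.array([.921,-.39]);o=np.array([.4769,-.2875]);go1(tx((*(o-.025*x),.139),x,25))
shot('wrist','w6')
```

```text
[ 0.4538 -0.2779  0.1392]
0.014526946145672822 0.0 [0.07756608 0.38468584 0.52803179]
1 rows: shift [ 0.29 -0.42  0.19] turn [-0.079 -0.133  0.309] | straight [ 0.3 -0.4  0.2] turn 0.35
```

View pics/w6.png

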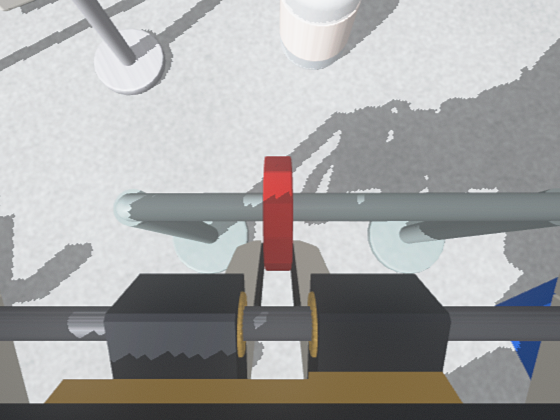

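The hook is centred between the fingers at (278,215), so I'll close and lift a controlled 43 mm.

>>> drive_tool(moves=[0,0,0,0,0,0,0,0,0,0,0,0,0,0,0,0,0,0,0,0,0])

```text
t: 15.15
tool_pos: [0.3884, -0.2505, 0.2906]
orientation: [2.927, -0.585, 0.652]
force: [-0.5, -0.2, 2.0]
opening: 0.0117
gripper_force: 5.0
```

>>> drive_tool(moves=[0,0,0,0,0,0,0,0,0,0,0,0,0,0,0,0,0,0,0,0,0,0,3,0,-6.5,0,0,0,0,5,0,-11,0,0,0,0,5,0,-11,0,0,0,0,5.2,0,-10.5,0,0,0,0,0,0,0,0,0,0], grip_force=40)

```text
t: 15.95
tool_pos: [0.389, -0.2509, 0.3366]
orientation: [2.924, -0.584, 0.657]
force: [0.8, 0.1, -1.9]
opening: 0.0117
gripper_force: 40.0
```

Run:
```python
from go import *
T=T0();print((T[:3,3]+T[:3,2]*.1673).round(4));s=robot.read_state();print(s['opening'],s['gripper_force'],s['force'])
c=shot('wrist');d=shot('side','s2')
def red(c,x=np.array([.921,-.39])):
    p=cloud(c);hsv=cv2.cvtColor(c['color'],cv2.COLOR_RGB2HSV);H,S,V=[hsv[...,i].astype(int) for i in range(3)]
    m=((H<8)|(H>172))&(S>150)&(c['depth']>0)&(p[...,1]<-.2)&(p[...,0]>.3)
    Q=p[m];o=np.array([.4769,-.2875]);X=(Q[:,:2]-o)@x
    for lo in np.arange(.06,.26,.02):
        k=(Q[:,2]>lo)&(Q[:,2]<=lo+.02)
        if k.sum()>3:print(lo.round(2),k.sum(),np.percentile(X[k],[5,50,95]).round(4),Q[k,2].max().round(4))
red(c);red(d)
```

```text
[ 0.455  -0.2788  0.1854]
0.011651351752740352 39.99989239498973 [ 0.81791808  0.12713806 -1.93415092]
0.2 43 [-0.0227 -0.0159 -0.0136] 0.2195
0.22 1323 [-0.0093  0.0059  0.0158] 0.2277
0.18 14 [0.0256 0.0269 0.028 ] 0.2
0.2 9 [0.0182 0.0221 0.0271] 0.2195
0.22 40 [0.0008 0.0081 0.0173] 0.2271
```

>>> drive_tool(moves=[0,-9,0,-4.2,0,0,0,0,-18,0,-8.5,0,0,0,0,-27,0,-12.7,0,0,0,0,-27,0,-12.7,0,0,0,0,14,0,-31,0,0,0,0,14,0,-31,0,0,0,0,14,0,-31,0,0,0,0,0,0,0,0,0,0])

```text
t: 16.85
tool_pos: [0.3048, -0.2157, 0.4407]
orientation: [2.921, -0.583, 0.66]
force: [0.3, -0.9, 0.2]
opening: 0.0115
gripper_force: 40.0
```

Run:
```python
from go import *
T=T0();print((T[:3,3]+T[:3,2]*.1673).round(4));s=robot.read_state();print(s['t'],s['opening'],s['gripper_force'],s['force'])
x=np.array([.993,.118]);m=np.array([.671,-.02])
go1(tx((*(m-.14*x),.33),x,25))
```

```text
[ 0.3711 -0.244   0.2897]
16.85 0.0114750862651488 39.999919236288406 [ 0.3145184  -0.92725688  0.16346533]
6 rows: shift [ 21.79 -33.05   2.65] turn [ 2.126 -0.075 -4.418] | straight [  89.4 -217.9   -3.6] turn 29.42
```

>>> drive_tool(moves=[0,21.8,-33,2.6,2.1,0,-4.4,0,21.8,-33,2.6,2.1,0,-4.4,0,21.8,-33,2.6,2.1,0,-4.4,0,21.8,-33,2.6,2.1,0,-4.4,0,21.8,-33,2.6,2.1,0,-4.4,0,21.8,-33,2.6,2.1,0,-4.4,0,0,0,0,0,0,0,0,0,0,0,0,0,0])

```text
t: 17.65
tool_pos: [0.4617, -0.0444, 0.4757]
orientation: [-3.034, -0.177, -0.672]
force: [-0.2, 0.3, -0.9]
opening: 0.0116
gripper_force: 40.0
```

Run:
```python
from go import *
T=T0();print(T.round(3),(T[:3,3]+T[:3,2]*.1673).round(4),robot.read_state()['opening'])
c=shot('wrist','w7');p=cloud(c);z=p[...,2]
hsv=cv2.cvtColor(c['color'],cv2.COLOR_RGB2HSV);S=hsv[...,1]
t=cloud(load('top'))
for y0 in np.arange(-.2,.2,.05):
    k=(abs(t[...,1]-y0)<.025)&(t[...,2]>.04)&(t[...,2]<.25)&(t[...,0]>.7);print(y0.round(2),t[k][:,0].min().round(3) if k.any() else None)
```

```text
[[ 0.9    0.117  0.419  0.462]
 [ 0.105 -0.993  0.052 -0.044]
 [ 0.422 -0.003 -0.906  0.476]
 [ 0.     0.     0.     1.   ]] [ 0.5319 -0.0356  0.324 ] 0.011594790646985119
-0.2 0.7
-0.15 0.79
-0.1 0.791
-0.05 None
-0.0 None
0.05 None
0.1 None
0.15 0.797
```

View pics/w7.png

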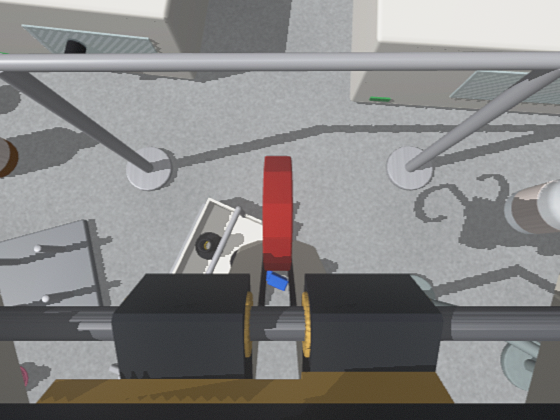

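The hook is held upright at (278,210), with the rail bar ahead at row 61. The gap between the two instrument boxes is straight behind it.

Run:
```python
from go import *
c=load('wrist');p=cloud(c);z=p[...,2]
hsv=cv2.cvtColor(c['color'],cv2.COLOR_RGB2HSV);H,S,V=[hsv[...,i].astype(int) for i in range(3)]
b=(z>.27)&(z<.3)&(S<60)&(c['depth']>0);b[100:]=0;B=p[b]
l=cv2.fitLine(B[:,:2].astype(np.float32),cv2.DIST_HUBER,0,.001,.001).ravel();y=l[:2]*np.sign(l[1]);x=np.array([y[1],-y[0]])
print('rail',len(B),l,'z',np.percentile(B[:,2],[5,50,98]),'x',x)
# ray based: upper/lower edges of bar at columns
for u in(100,280,460):
    r=np.where(b[:,u])[0];vm=(r[0]+r[-1])/2;print(u,r[0],r[-1],'axis@.28',ray(c,u,vm,.280).round(4), 'fit x there',l[2]+(ray(c,u,vm,.28)[1]-l[3])*l[0]/l[1])
T=T0();g=T[:3,3]+T[:3,2]*.1673
m=((H<8)|(H>172))&(S>150)&(c['depth']>0);m[:140]=0;m[285:]=0;Q=p[m]
X=(Q[:,:2]-g[:2])@x;Y=(Q[:,:2]-g[:2])@y;Z=Q[:,2]-g[2]
print('hook rel grasp y',np.percentile(Y,[2,50,98]))
for lo in np.arange(-.03,.06,.01):
    k=(Z>lo)&(Z<=lo+.01)
    if k.sum()>5:print(lo.round(3),k.sum(),np.percentile(X[k],[3,50,97]).round(4))
print('zmax',Z.max(),'x at top',np.median(X[Z>Z.max()-.0025]))
ax=l[2:]+ (g[1]-l[3])/y[1]*y;print('bar at y=g',ax,'dist x',(ax-g[:2])@x)
```

```text
rail 10648 [ 0.12095276 -0.99265826  0.6703906  -0.02453586] z [0.27851575 0.28467509 0.28684701] x [0.99265826 0.12095276]
100 53 71 axis@.28 [0.6582 0.1053 0.28  ] fit x there 0.6545735324555318
280 53 70 axis@.28 [ 0.6735 -0.0208  0.28  ] fit x there 0.6699408090389113
460 52 70 axis@.28 [ 0.6888 -0.1467  0.28  ] fit x there 0.6852815303606735
hook rel grasp y [-0.00474368  0.00060173  0.00600112]
0.02 17 [0.0059 0.0497 0.0501]
0.03 1806 [0.0081 0.0198 0.0407]
0.04 567 [0.0211 0.0272 0.0327]
zmax 0.04272591737432535 x at top 0.027285228440531335
bar at y=g [ 0.67184553 -0.03647641] dist x 0.13923714059183986
```

>>> drive_tool(moves=[0,-7,0,15,0,0,0,0,-6.7,0,14.5,0,0,0,0,20,0,9.3,0,0,0,0,20,0,9.3,0,0,0,0,10,0,4.7,0,0,0,0,0,0,0,0,0,0,0,0,0,0,0,0,0])

```text
t: 18.4
tool_pos: [0.5159, -0.0391, 0.443]
orientation: [-3.035, -0.173, -0.672]
force: [0.1, 0.2, -1.4]
opening: 0.0119
gripper_force: 40.0
```

```bash
cat > rl.py <<'E'
from go import *
def rep(c,zw=(.27,.3)):
    p=cloud(c);z=p[...,2];T=T0();g=T[:3,3]+T[:3,2]*.1673
    hsv=cv2.cvtColor(c['color'],cv2.COLOR_RGB2HSV);H,S,V=[hsv[...,i].astype(int) for i in range(3)]
    b=(z>.27)&(z<.3)&(S<60)&(c['depth']>0);b[230:]=0
    n,L,st,ce=cv2.connectedComponentsWithStats(b.astype(np.uint8));k=1+np.argmax(st[1:,4]*(st[1:,2]>150));b=L==k
    P=[]
    for u in(120,180,380,440):
        r=np.where(b[:,u])[0];P.append(ray(c,u,(r[0]+r[-1])/2,.2805))
    P=np.array(P);l=cv2.fitLine(P[:,:2].astype(np.float32),cv2.DIST_L2,0,.001,.001).ravel();y=l[:2]*np.sign(l[1]);x=np.array([y[1],-y[0]])
    m=((H<8)|(H>172))&(S>150)&(c['depth']>0);m[285:]=0;Q=p[m];m2=Q[:,2]>Q[:,2].max()-.002
    ht=Q[m2].mean(0)
    print('t',robot.read_state()['t'],'g',g.round(4),'x',x.round(4),'bar ahead of g',((l[2:]-g[:2])@x).round(4),'hook top: x rel bar',((ht[:2]-l[2:])@x).round(4),'z',Q[:,2].max().round(4),'y',(Q[:,:2]@y).min().round(4),(g[:2]@y).round(4))
E
python3 - <<'E'
from rl import *
rep(shot('wrist','w8'));s=robot.read_state();print(s['force'],s['opening'])
E
```

```text
t 18.45 g [ 0.5861 -0.0304  0.2919] x [0.9926 0.1215] bar ahead of g 0.0877 hook top: x rel bar -0.061 z 0.3342 y -0.1074 -0.1014
[ 0.01163206  0.34653143 -1.15422682] 0.01149354365597328
```

>>> drive_tool(moves=[0,15,0,7,0,0,0,0,15,0,7,0,0,0,0,15,0,7,0,0,0,0,10,0,4.6,0,0,0,0,0,0,0,0,0,0,0,0,0,0,0,0,0])

```text
t: 19.05
tool_pos: [0.5761, -0.0318, 0.4447]
orientation: [-3.035, -0.174, -0.675]
force: [0.1, -1.0, -0.3]
opening: 0.0113
gripper_force: 40.0
```

Run:
```python
from rl import *
c=shot('wrist','w9');s=robot.read_state();print(s['force'],s['opening'],s['tool_pos']);rep(c)
```

```text
[-0.30106113 -0.54864577 -0.4292338 ] 0.011431703845137017 [ 0.57606646 -0.03181936  0.44478951]Traceback (most recent call last):
  File "<stdin>", line 2, in <module>
  File "rl.py", line 9, in rep
    r=np.where(b[:,u])[0];P.append(ray(c,u,(r[0]+r[-1])/2,.2805))
                                            ~^^^
IndexError: index 0 is out of bounds for axis 0 with size 0
```

>>> drive_tool(moves=[0,-4.2,0,9,0,0,0,0,-4.2,0,9,0,0,0,0,-4.2,0,9,0,0,0,0,-3,0,6.4,0,0,0,0,0,0,0,0,0,0,0,0,0,0,0,0,0])

```text
t: 19.7
tool_pos: [0.5768, -0.0315, 0.4078]
orientation: [-3.035, -0.175, -0.675]
force: [0.1, -0.1, -0.7]
opening: 0.0115
gripper_force: 40.0
```

>>> drive_tool(moves=[0,-1.3,0,2.7,0,0,0,0,-0.8,0,1.8,0,0,0,0,0,0,0,0,0,0])

```text
t: 20.0
tool_pos: [0.5768, -0.0314, 0.403]
orientation: [-3.035, -0.175, -0.676]
force: [0.5, 0.1, -0.8]
opening: 0.0114
gripper_force: 40.0
```

Run:
```python
from rl import *
c=shot('wrist','w10');s=robot.read_state();print(s['force'],s['opening'],s['tool_pos'])
T=T0();print(T[:3,3]+T[:3,2]*.1673)
p=cloud(c);hsv=cv2.cvtColor(c['color'],cv2.COLOR_RGB2HSV);H,S,V=[hsv[...,i].astype(int) for i in range(3)]
m=((H<8)|(H>172))&(S>150)&(c['depth']>0);m[285:]=0;print(p[m][:,2].max())
```

```text
[-0.20673072 -0.04275198 -0.37444137] 0.01129368371634813 [ 0.57683196 -0.03145722  0.4030942 ]
[ 0.64735699 -0.02285541  0.25162962]
0.29391990731454126
```

View pics/w10.png

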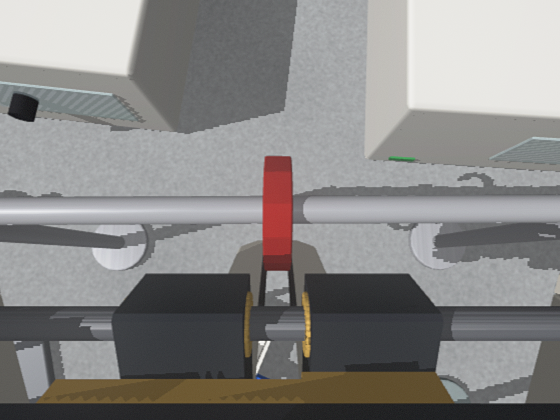

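The hook straddles the rail at (278,209), about 3 mm above its seat.

>>> drive_tool(moves=[0,-0.8,0,1.8,0,0,0,0,0,0,0,0,0,0,0,-0.6,0,1.2,0,0,0,0,0,0,0,0,0,0])

```text
t: 20.45
tool_pos: [0.577, -0.0315, 0.4005]
orientation: [-3.034, -0.175, -0.678]
force: [-1.7, -0.3, 3.6]
opening: 0.0115
gripper_force: 40.0
```

>>> drive_tool(moves=[0,0,0,0,0,0,0,0,0,0,0,0,0,0,0,0,0,0,0,0,0], grip_force=5)

```text
t: 20.75
tool_pos: [0.5771, -0.0315, 0.4004]
orientation: [-3.034, -0.175, -0.678]
force: [0.9, -0.4, 3.4]
opening: 0.0118
gripper_force: 5.0
```

>>> drive_tool(moves=[14,0,0,0,0,0,0,20,0,0,0,0,0,0,30,0,0,0,0,0,0,45,0,0,0,0,0,0,45,0,0,0,0,0,0])

```text
t: 21.25
tool_pos: [0.5768, -0.0314, 0.3996]
orientation: [-3.035, -0.175, -0.676]
force: [0.6, -0.4, -0.5]
opening: 0.0393
gripper_force: 0.0
```

>>> drive_tool(moves=[45,0,0,-15,0,0,0,45,0,0,-30,0,0,0,45,0,0,-35,0,0,0,45,-30,0,-30,0,0,0,45,0,0,0,0,0,0,45,0,0,0,0,0,0])

```text
t: 21.85
tool_pos: [0.5029, -0.0403, 0.4887]
orientation: [-3.034, -0.174, -0.682]
force: [-0.8, -0.1, 0.8]
opening: 0.0453
gripper_force: 0.0
```

Run:
```python
from rl import *
c=shot('wrist','w11');rep(c);shot('side','s3');shot('top')
a=cv2.imread('pics/s3.png')[100:310,180:460];b=cv2.imread('pics/w11.png')
cv2.imwrite('pics/v1.png',np.hstack([cv2.resize(a,(400,300)),cv2.resize(b,(400,300))]))
```

```text
Traceback (most recent call last):
  File "rl.py", line 9, in rep
    r=np.where(b[:,u])[0];P.append(ray(c,u,(r[0]+r[-1])/2,.2805))
                                            ~^^^
IndexError: index 0 is out of bounds for axis 0 with size 0
```

```bash
sed -i "s/;k=1+np.argmax(st\[1:,4\]\*(st\[1:,2\]>150));b=L==k/;b=np.isin(L,[k for k in range(1,n) if st[k,4]>400])/" rl.py
python3 - <<'E'
from rl import *
c=load('wrist');rep(c);shot('side','s3');shot('top')
a=cv2.imread('pics/s3.png')[100:310,180:460];b=cv2.imread('pics/w11.png')
cv2.imwrite('pics/v1.png',np.hstack([cv2.resize(a,(400,300)),cv2.resize(b,(400,300))]))
E
```

```text
t 21.9 g [ 0.574  -0.0317  0.336 ] x [0.9924 0.1227] bar ahead of g 0.0999 hook top: x rel bar 0.0004 z 0.2923 y -0.1078 -0.1019
```

View pics/v1.png

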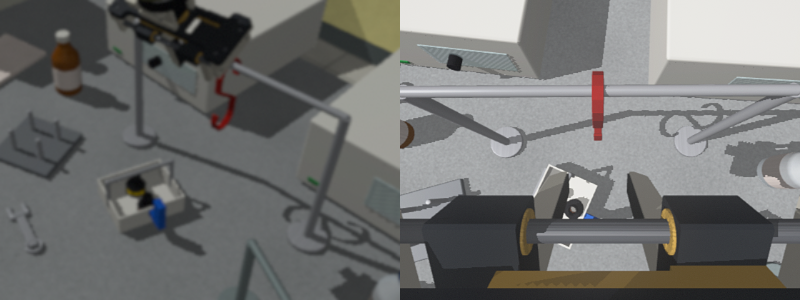

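The hook hangs seated on the rail, and the bin is unmoved. Next is the bin grip.

Run:
```python
from go import *
xb=np.array([.2923,.9563]);C=np.array([.533,.0398]);G=C-.082*xb
go1(tx((*(G-.06*xb),.19),xb,25))
```

```text
9 rows: shift [-17.36   9.46   9.55] turn [ 3.103 -0.017 -6.691] | straight [-103.4  119.3  110.4] turn 66.38
```

>>> drive_tool(moves=[50,-17.4,9.5,9.5,3.1,0,-6.7,50,-17.4,9.5,9.5,3.1,0,-6.7,50,-17.4,9.5,9.5,3.1,0,-6.7,50,-17.4,9.5,9.5,3.1,0,-6.7,50,-17.4,9.5,9.5,3.1,0,-6.7,50,-17.4,9.5,9.5,3.1,0,-6.7,50,-17.4,9.5,9.5,3.1,0,-6.7,50,-17.4,9.5,9.5,3.1,0,-6.7])

```text
t: 22.8
tool_pos: [0.4669, -0.1503, 0.3567]
orientation: [-2.394, -1.554, -0.535]
force: [1.0, 0.1, -0.2]
opening: 0.0504
gripper_force: 0.0
```

>>> drive_tool(moves=[50,-17.4,9.5,9.5,3.1,0,-6.7,50,0,0,0,0,0,0,50,0,0,0,0,0,0])

```text
t: 23.1
tool_pos: [0.471, -0.1641, 0.3415]
orientation: [-2.283, -1.685, -0.51]
force: [-0.5, 0.6, 0.5]
opening: 0.05
gripper_force: 0.0
```

Run:
```python
from go import *;from m import *
c=shot('wrist','w12');r=wbail(c)
p=cloud(c);hsv=cv2.cvtColor(c['color'],cv2.COLOR_RGB2HSV);H,S,V=[hsv[...,i].astype(int) for i in range(3)]
m=(H>105)&(H<128)&(S>150)&(c['depth']>0)&(abs(p[...,2]-.0815)<.004);print('grip top',p[m].mean(0),m.sum())
if r:
    C,yb=r;xb=np.array([yb[1],-yb[0]])
    if xb[1]<0:xb=-xb
    G=C-.082*xb;print('G',G,xb);go1(tx((*G,.064),xb,25));go1(tx((*(G-.0),.11),xb,25))
T=T0();print((T[:3,3]+T[:3,2]*.1673).round(4),T[:3,:3].round(3))
```

```text
bail px [ 201  101  150   12 1362] C [0.5322 0.0396] len 0.1346 yb [-0.9562  0.2926]
grip top [ 0.50833817 -0.0382747   0.08188363] 387
G [ 0.50822193 -0.03877877] [0.29264077 0.95622245]
4 rows: shift [ 0.09 -0.33 35.06] turn [ 0.04  -0.032 -0.008] | straight [  0.3  -1.5 140.3] turn 0.21
3 rows: shift [ 6.62 -0.42 32.87] turn [ 0.054 -0.043 -0.011] | straight [19.8 -1.4 98.6] turn 0.21
[ 0.4923 -0.0961  0.191 ] [[ 0.265  0.956  0.127]
 [ 0.866 -0.294  0.405]
 [ 0.425  0.002 -0.905]]
```

View pics/w12.png

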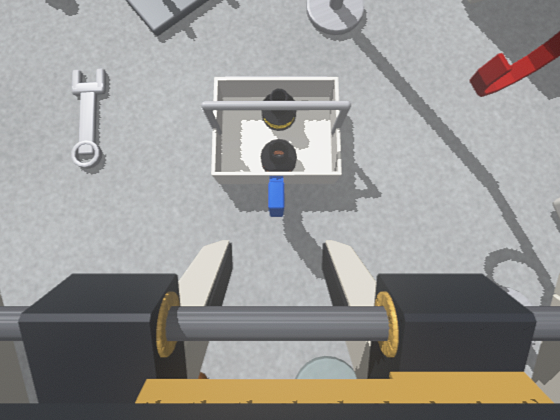

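The grip is at (277,190), straight along the tool axis, and both reels are in the bin.

>>> drive_tool(moves=[50,0,-1.5,45,0,0,0,50,0,0,40,0,0,0,50,0,0,30,0,0,0,50,0,0,18,0,0,0,50,0,0,7,0,0,0,50,0,0,0,0,0,0,50,0,0,0,0,0,0], grip_force=5)

```text
t: 23.85
tool_pos: [0.4877, -0.1074, 0.2175]
orientation: [-2.282, -1.692, -0.513]
force: [0.3, -0.2, -0.2]
opening: 0.05
gripper_force: 0.0
```

>>> drive_tool(moves=[5,0,0,0,0,0,0,5,0,0,0,0,0,0,5,0,0,0,0,0,0,5,0,0,0,0,0,0,5,0,0,0,0,0,0,5,0,0,0,0,0,0])

```text
t: 24.45
tool_pos: [0.4871, -0.1073, 0.216]
orientation: [-2.281, -1.691, -0.511]
force: [-0.4, -0.6, 1.0]
opening: 0.0139
gripper_force: 5.0
```

>>> drive_tool(moves=[5,0,0,0,0,0,0,5,0,0,0,0,0,0,5,0,0,0,0,0,0], grip_force=60)

```text
t: 24.75
tool_pos: [0.4872, -0.1072, 0.2161]
orientation: [-2.281, -1.691, -0.511]
force: [-0.6, -1.8, 1.6]
opening: 0.0136
gripper_force: 60.0
```

Run:
```python
from go import *
s=robot.read_state();print(s['opening'],s['gripper_force'],s['force'])
T=T0();print((T[:3,3]+T[:3,2]*.1673).round(4),T[:3,0].round(4))
```

```text
0.013572585269254577 59.999070167541504 [-0.58761398 -1.76549921  1.63723579]
[ 0.5084 -0.0395  0.0645] [0.2622 0.8668 0.4241]
```

Before lifting, I checked how the lower curl enters. It dips to about 34 mm above the bin floor along the bin's centre line, so the reel necks (45 mm) at y=0 would block it. I'll release the bin and slide the two reels to y = ∓26 mm on the diagonal, which keeps it balanced.

>>> drive_tool(moves=[20,0,0,0,0,0,0,35,0,0,0,0,0,0,50,0,0,0,0,0,0,50,0,0,-20,0,0,0,50,0,0,-40,0,0,0,50,0,0,-45,0,0,0,50,0,0,-45,0,0,0,50,0,0,0,0,0,0], grip_force=6)

```text
t: 25.55
tool_pos: [0.4692, -0.1704, 0.3584]
orientation: [-2.288, -1.697, -0.518]
force: [1.2, -0.6, 0.2]
opening: 0.0497
gripper_force: 0.0
```

Run:
```python
from go import *;from m import *
c=shot('wrist');C,yb=wbail(c);xb=np.array([yb[1],-yb[0]])
go1(tx((*(C+.0275*xb),.15),xb,0))
print(C+.0275*xb,C-.026*xb)
```

```text
bail px [ 201  101  142   12 1247] C [0.532  0.0397] len 0.1349 yb [-0.956   0.2932]
6 rows: shift [38.36 -0.14 16.56] turn [ 0.095 -4.164  0.026] | straight [206.8  -1.1 138.2] turn 24.99
[0.54009385 0.06598103] [0.52440514 0.01483306]
```

>>> drive_tool(moves=[40,38,0,16.5,0,-4.15,0,40,38,0,16.5,0,-4.15,0,40,38,0,16.5,0,-4.15,0,40,38,0,16.5,0,-4.15,0,40,38,0,16.5,0,-4.15,0,40,38,0,16.5,0,-4.15,0,40,0,0,0,0,0,0,40,0,0,0,0,0,0])

```text
t: 26.4
tool_pos: [0.5384, 0.0668, 0.3121]
orientation: [-2.52, -1.874, -0.004]
force: [0.8, -0.8, 0.9]
opening: 0.0403
gripper_force: 0.0
```

Run:
```python
from go import *
xb=np.array([.2932,.956])
go1(tx((.5402,.0662,.049),xb,0))
```

```text
3 rows: shift [-0.08  0.62 31.92] turn [ 0.003 -0.052  0.111] | straight [-0.3  1.9 95.8] turn 0.37
```

>>> drive_tool(moves=[40,0,2,36,0,0,0,40,0,0,36,0,0,0,40,0,0,20,0,0,0,40,0,0,4,0,0,0,40,0,0,0,0,0,0,10,0,0,0,0,0,0,10,0,0,0,0,0,0,10,0,0,0,0,0,0])

```text
t: 27.2
tool_pos: [0.5422, 0.0648, 0.2197]
orientation: [2.522, 1.869, 0.011]
force: [0.6, 0.4, -0.9]
opening: 0.0209
gripper_force: 0.0
```

>>> drive_tool(moves=[10,0,0,0,0,0,0,10,0,0,0,0,0,0,10,0,0,-3,0,0,0,10,0,9,0,0,0,0,10,0,9,0,0,0,0,10,0,8,0,0,0,0,10,0,0,2.5,0,0,0,10,0,0,0,0,0,0])

```text
t: 28.0
tool_pos: [0.5673, 0.0571, 0.2191]
orientation: [2.523, 1.868, 0.01]
force: [2.2, 0.4, 3.4]
opening: 0.0191
gripper_force: 6.0
```

>>> drive_tool(moves=[28,0,0,0,0,0,0,28,0,0,0,0,0,0,28,0,0,0,0,0,0,28,0,0,-20,0,0,0,28,0,0,-40,0,0,0,28,0,0,-40,0,0,0,40,0,0,0,0,0,0,40,0,0,0,0,0,0])

```text
t: 28.8
tool_pos: [0.5663, 0.0573, 0.3201]
orientation: [2.522, 1.869, 0.011]
force: [-0.1, 0.6, -0.4]
opening: 0.0378
gripper_force: 0.0
```

Run:
```python
from go import *
xb=np.array([.2932,.956])
go1(tx((.5252,.0147,.049),xb,0));print(robot.read_state()['tool_pos'])
```

```text
3 rows: shift [-17.66  -9.11  34.52] turn [ 0.12  -0.081  0.042] | straight [-53.1 -27.6 103.4] turn 0.45
[0.5662899  0.05726108 0.32012368]
```

>>> drive_tool(moves=[40,-40,-20,0,0,0,0,40,-13,-7.6,0,0,0,0,40,0,0,40,0,0,0,40,0,0,40,0,0,0,40,0,0,19,0,0,0,40,0,0,4,0,0,0,40,0,0,0,0,0,0,10,0,0,0,0,0,0])

```text
t: 29.6
tool_pos: [0.5251, 0.0147, 0.2164]
orientation: [2.523, 1.869, 0.009]
force: [-0.2, -0.2, 0.3]
opening: 0.0358
gripper_force: 0.0
```

>>> drive_tool(moves=[10,0,0,0,0,0,0,10,0,0,0,0,0,0,10,0,0,0,0,0,0,10,0,0,-3,0,0,0,10,0,-9,0,0,0,0,10,0,-9,0,0,0,0,10,0,-8,0,0,0,0,10,0,0,2.5,0,0,0])

```text
t: 30.4
tool_pos: [0.4984, 0.0228, 0.2159]
orientation: [-2.524, -1.871, -0.006]
force: [-7.1, 1.9, 9.1]
opening: 0.0192
gripper_force: 5.9
```

>>> drive_tool(moves=[10,0,0,0,0,0,0,28,0,0,0,0,0,0,28,0,0,0,0,0,0,28,0,0,0,0,0,0,28,0,0,-20,0,0,0,28,0,0,-45,0,0,0,28,0,0,-45,0,0,0,50,0,0,-20,0,0,0])

```text
t: 31.2
tool_pos: [0.5003, 0.0219, 0.3508]
orientation: [2.52, 1.867, 0.015]
force: [0.6, -0.4, 0.4]
opening: 0.0319
gripper_force: 0.0
```

>>> drive_tool(moves=[50,-45,-10,0,0,0,0,50,-35,-10,0,0,0,0,50,0,0,0,0,0,0,50,0,0,0,0,0,0])

```text
t: 31.6
tool_pos: [0.4566, -0.0493, 0.3458]
orientation: [2.525, 1.867, 0.009]
force: [0.1, -0.0, -0.1]
opening: 0.0499
gripper_force: 0.0
```

Run:
```python
from go import *;from m import *
c=shot('wrist','w13');C,yb=wbail(c);xb=np.array([yb[1],-yb[0]])
p=cloud(c);hsv=cv2.cvtColor(c['color'],cv2.COLOR_RGB2HSV);V=hsv[...,2]
m=(c['depth']>0)&(p[...,2]>.036)&(p[...,2]<.055)&(V<90)
n,L,st,ce=cv2.connectedComponentsWithStats(m.astype(np.uint8))
for k in range(1,n):
    if st[k,4]>60:
        q=p[L==k].mean(0);print(st[k],q.round(3),'bin x,y',((q[:2]-C)@xb).round(4),((q[:2]-C)@yb).round(4))
G=C-.082*xb
go1(tx((*(G-.06*xb),.19),xb,25))
```

```text
bail px [ 246   61  193   14 2406] C [0.5324 0.0403] len 0.1344 yb [-0.956   0.2934]
[356  22  28  30 415] [0.567 0.059 0.043] bin x,y 0.0276 -0.0278
[287  97  25  25 247] [0.499 0.022 0.044] bin x,y -0.0277 0.0269
[232 341  23  16 305] [ 0.379 -0.187  0.045] bin x,y -0.2621 0.08
4 rows: shift [-26.38  11.51  -3.35] turn [0.055 6.195 0.031] | straight [-105.6   45.9    3.9] turn 24.78
```

View pics/w13.png

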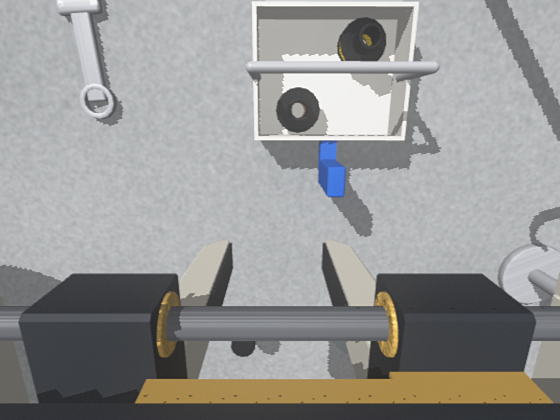

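The reels are now diagonal at bin (28,-28) and (-28,27), and the bin hasn't moved. Re-gripping the bin.

>>> drive_tool(moves=[50,-26.4,11.5,-3.3,0,6.2,0,50,-26.4,11.5,-3.3,0,6.2,0,50,-26.4,11.5,-3.3,0,6.2,0,50,-26.4,11.5,-3.3,0,6.2,0,50,0,0,0,0,0,0,50,0,0,0,0,0,0])

```text
t: 32.25
tool_pos: [0.4702, -0.1631, 0.3407]
orientation: [-2.283, -1.69, -0.506]
force: [-0.0, 0.0, -0.4]
opening: 0.0498
gripper_force: 0.0
```

Run:
```python
from go import *;from m import *
c=shot('wrist');C,yb=wbail(c);xb=np.array([yb[1],-yb[0]])
p=cloud(c);hsv=cv2.cvtColor(c['color'],cv2.COLOR_RGB2HSV);H,S,V=[hsv[...,i].astype(int) for i in range(3)]
m=(H>105)&(H<128)&(S>150)&(c['depth']>0)&(abs(p[...,2]-.0815)<.004);g=p[m].mean(0);print('grip top',g,C-.082*xb)
go1(tx((*(C-.082*xb),.064),xb,25))
```

```text
bail px [ 202  100  150   12 1364] C [0.5319 0.0396] len 0.1339 yb [-0.9569  0.2904]
grip top [ 0.50789547 -0.03841106  0.08187977] [ 0.50810174 -0.03883821]
4 rows: shift [1.00e-02 2.00e-02 3.46e+01] turn [0.035 0.017 0.008] | straight [ 1.000e-01 -1.000e-01  1.384e+02] turn 0.16
```

>>> drive_tool(moves=[50,0,0,45,0,0,0,50,0,0,40,0,0,0,50,0,0,30,0,0,0,50,0,0,17,0,0,0,50,0,0,6.5,0,0,0,50,0,0,0,0,0,0,5,0,0,0,0,0,0,5,0,0,0,0,0,0], grip_force=5)

```text
t: 33.1
tool_pos: [0.4882, -0.1076, 0.2174]
orientation: [-2.283, -1.694, -0.511]
force: [-0.9, -0.2, -0.2]
opening: 0.0382
gripper_force: 0.0
```

>>> drive_tool(moves=[5,0,0,0,0,0,0,5,0,0,0,0,0,0,5,0,0,0,0,0,0,5,0,0,0,0,0,0])

```text
t: 33.5
tool_pos: [0.4876, -0.1075, 0.2162]
orientation: [-2.283, -1.692, -0.509]
force: [-0.7, -1.1, 2.2]
opening: 0.014
gripper_force: 5.0
```

>>> drive_tool(moves=[5,0,0,0,0,0,0,5,0,0,0,0,0,0,5,2,0,-4.5,0,0,0,5,4,0,-9,0,0,0,5,4,0,-9,0,0,0,5,4,0,-9,0,0,0,5,4,0,-9,0,0,0,5,0,0,0,0,0,0], grip_force=60)

```text
t: 34.3
tool_pos: [0.4879, -0.1083, 0.2624]
orientation: [-2.283, -1.694, -0.512]
force: [0.3, -0.5, -1.9]
opening: 0.0136
gripper_force: 60.0
```

Run:
```python
from go import *
c=shot('wrist','w14')
s=robot.read_state();print(s['t'],s['opening'],s['gripper_force'],s['force'])
T=T0();g=T[:3,3]+T[:3,2]*.1673;x=T[:2,0]/np.linalg.norm(T[:2,0]);print(g.round(4),x)
p=cloud(c);hsv=cv2.cvtColor(c['color'],cv2.COLOR_RGB2HSV);S=hsv[...,1]
b=(c['depth']>0)&(S<70)&(abs(p[...,2]-(g[2]+.020))<.02)
X=(p[...,:2]-g[:2])@x;Y=(p[...,:2]-g[:2])@np.array([x[1],-x[0]])
b&=(X>.05)&(X<.12)&(abs(Y)<.05);B=p[b];print('bail x',np.median(X[b]),'z-g',np.percentile(B[:,2]-g[2],[10,50,90]),b.sum())
# rims
r=(c['depth']>0)&(S<70)&(abs(Y)<.04)&(p[...,2]<g[2]+.0)
for lo,hi in((.02,.045),(.12,.15)):
    k=r&(X>lo)&(X<hi);q=p[k][:,2]-g[2]
    if k.sum():print(lo,k.sum(),np.percentile(q,[50,90,98]),np.median(X[k]))
```

```text
34.35 0.013676463037006916 59.99912202358246 [-0.66497485  0.55979187 -2.93406416]
[ 0.509  -0.0409  0.1097] [0.28859858 0.95745019]
bail x 0.08209684276157116 z-g [0.0188406  0.02136443 0.02254007] 3520
0.02 3793 [-0.05908631 -0.02372865 -0.02290591] 0.03178965889430642
0.12 3901 [-0.03622811 -0.02423334 -0.02329834] 0.1338558870650349
```

The bin is held level. Next is a pre-approach 100 mm in front of the hook, below the curl.

Run:
```python
from go import *
x=np.array([.9924,.1227]);o=np.array([.6732,-.0195])
D=tx((*(o-.182*x),.115),x,25);go1(D);go1(tx((*(o-.182*x),.115),x,25),N=10)
```

```text
9 rows: shift [ -0.51 -10.18  -0.92] turn [-3.068 -0.019  6.663] | straight [ 35.2 -79.1  10.1] turn 66.02
10 rows: shift [-0.51 -9.15 -0.85] turn [-2.761 -0.017  5.997] | straight [ 35.2 -79.1  10.1] turn 66.02
```

>>> drive_tool(moves=[5,-0.4,-7.6,-0.7,-2.3,0,5,5,-0.4,-7.6,-0.7,-2.3,0,5,5,-0.4,-7.6,-0.7,-2.3,0,5,5,-0.4,-7.6,-0.7,-2.3,0,5,5,-0.4,-7.6,-0.7,-2.3,0,5,5,-0.4,-7.6,-0.7,-2.3,0,5])

```text
t: 34.95
tool_pos: [0.4458, -0.0881, 0.2622]
orientation: [-2.755, -0.997, -0.611]
force: [0.4, -0.7, -3.5]
opening: 0.0139
gripper_force: 60.0
```

>>> drive_tool(moves=[5,-0.4,-7.6,-0.7,-2.3,0,5,5,-0.4,-7.6,-0.7,-2.3,0,5,5,-0.4,-7.6,-0.7,-2.3,0,5,5,-0.4,-7.6,-0.7,-2.3,0,5,5,-0.4,-7.6,-0.7,-2.3,0,5,5,-0.4,-7.6,-0.7,-2.3,0,5,5,0,0,0,0,0,0,5,0,0,0,0,0,0])

```text
t: 35.75
tool_pos: [0.4228, -0.0494, 0.2653]
orientation: [-3.032, -0.191, -0.671]
force: [-0.4, -0.8, -2.3]
opening: 0.0136
gripper_force: 60.0
```

Run:
```python
from go import *
x=np.array([.9924,.1227]);o=np.array([.6732,-.0195])
T=T0();print((T[:3,3]+T[:3,2]*.1673).round(4),T[:3,0].round(3))
go1(tx((*(o-.182*x),.158),x,25));print(robot.read_state()['opening'],robot.read_state()['force'])
```

```text
[ 0.4928 -0.04    0.1137] [0.899 0.113 0.422]
1 rows: shift [ 18.27   0.94 -40.38] turn [-0.258  0.027  0.119] | straight [ 18.3   0.9 -40.4] turn 0.29
0.013638810157394458 [-0.43385159 -0.7637714  -2.34993472]
```

>>> drive_tool(moves=[5,6,0.5,-13.5,0,0,0,5,6,0.4,-13.5,0,0,0,5,6,0,-13.4,0,0,0,5,0,0,0,0,0,0,5,0,0,0,0,0,0,5,0,0,0,0,0,0])

```text
t: 36.35
tool_pos: [0.422, -0.0509, 0.3087]
orientation: [-3.033, -0.186, -0.67]
force: [0.4, 0.1, -3.5]
opening: 0.0139
gripper_force: 60.0
```

```bash
cat > fin.py <<'E'
from go import *
def rel(c,save=True):
    T=T0();g=T[:3,3]+T[:3,2]*.1673;x=np.array([.9924,.1227]);y=np.array([-x[1],x[0]])
    p=cloud(c);hsv=cv2.cvtColor(c['color'],cv2.COLOR_RGB2HSV);H,S,V=[hsv[...,i].astype(int) for i in range(3)]
    ok=c['depth']>0
    X=(p[...,:2]-g[:2])@x;Y=(p[...,:2]-g[:2])@y;Z=p[...,2]-g[2]
    b=ok&(S<70)&(abs(Z-.019)<.012)&(X>.065)&(X<.1)&(abs(Y)<.08)
    print('g',g.round(4),'bail X,Z',np.median(X[b]).round(4),np.percentile(Z[b],[50,95]).round(4),'Y',np.percentile(Y[b],[1,99]).round(4),'lineslope',np.polyfit(Y[b],X[b],1)[0].round(4),np.polyfit(Y[b],Z[b],1)[0].round(4))
    m=ok&((H<8)|(H>172))&(S>150)&(X>.03)
    print('hook Y',np.percentile(Y[m],[2,98]).round(4))
    for lo in np.arange(.13,.3,.01):
        k=m&(p[...,2]>lo)&(p[...,2]<=lo+.01)
        if k.sum()>8:print(lo.round(2),k.sum(),'X',np.percentile(X[k],[3,50,97]).round(4))
E
python3 - <<'E'
from fin import *
rel(shot('wrist','w15'));print(robot.read_state()['opening'])
E
```

```text
g [ 0.4918 -0.0416  0.1569] bail X,Z 0.0817 [0.0204 0.0219] Y [-0.0646  0.065 ] lineslope -0.0021 0.0023Traceback (most recent call last):
  File "<stdin>", line 2, in <module>
  File "fin.py", line 10, in rel
    print('hook Y',np.percentile(Y[m],[2,98]).round(4))
                   ~~~~~~~~~~~~~^^^^^^^^^^^^^
    return _quantile_unchecked(
        a, q, axis, out, overwrite_input, method, keepdims, weights)
    return _ureduce(a,
                    func=_quantile_ureduce_func,
    ...<5 lines>...
                    overwrite_input=overwrite_input,
                    method=method)
    r = func(a, **kwargs)
    result = _quantile(arr,
                       quantiles=q,
    ...<2 lines>...
                       out=out,
                       weights=wgt)
    slices_having_nans = np.isnan(arr[-1, ...])
                                  ~~~^^^^^^^^^
IndexError: index -1 is out of bounds for axis 0 with size 0
```

View pics/w15.png

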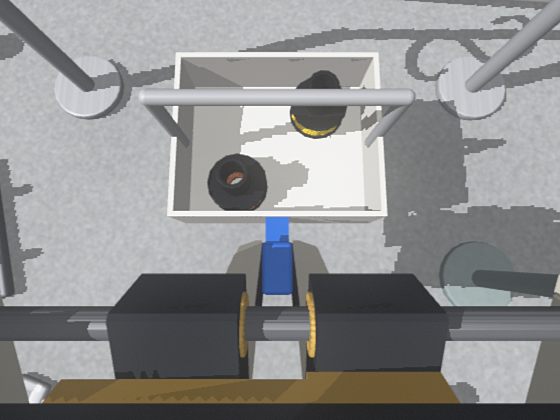

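The bin is held level and square to the rail: bail at row 97, both reels inside at (237,185) and (318,110). The hook is above the frame, so I'll measure hook and bail together with the side camera.

```bash
cat > sd.py <<'E'
from go import *
x=np.array([.9924,.1227]);y=np.array([-x[1],x[0]])
def sd(cam='side'):
    c=shot(cam);T=T0();g=T[:3,3]+T[:3,2]*.1673
    p=cloud(c);hsv=cv2.cvtColor(c['color'],cv2.COLOR_RGB2HSV);H,S,V=[hsv[...,i].astype(int) for i in range(3)]
    X=p[...,:2]@x-g[:2]@x;Y=p[...,:2]@y-g[:2]@y;Z=p[...,2]-g[2];ok=c['depth']>0
    b=ok&(S<70)&(abs(Z-.02)<.01)&(abs(X-.082)<.02)&(abs(Y)<.065)
    print(cam,'g',g.round(4),robot.read_state()['opening'].round(4),'bail',b.sum(),'X',np.median(X[b]).round(4),'Z',np.percentile(Z[b],[50,95]).round(4),'Y',np.percentile(Y[b],[1,99]).round(4))
    m=ok&((H<9)|(H>170))&(S>130)&(X>0)&(abs(Y)<.06)
    print('hook',m.sum(),'Y',np.percentile(Y[m],[3,50,97]).round(4),'Z',np.percentile(Z[m],[1,99]).round(4))
    for lo in np.arange(-.02,.15,.01):
        k=m&(Z>lo)&(Z<=lo+.01)
        if k.sum()>2:print(lo.round(2),k.sum(),'X',np.percentile(X[k],[3,50,97]).round(4))
    return
E
python3 -c "
from sd import *
sd('side')
c=load('side');print(proj(c,[.6732-.0,-.0195,.155]))"
```

```text
Traceback (most recent call last):
  File "sd.py", line 8, in sd
    print(cam,'g',g.round(4),robot.read_state()['opening'].round(4),'bail',b.sum(),'X',np.median(X[b]).round(4),'Z',np.percentile(Z[b],[50,95]).round(4),'Y',np.percentile(Y[b],[1,99]).round(4))
                             ^^^^^^^^^^^^^^^^^^^^^^^^^^^^^^^^^^^
AttributeError: 'float' object has no attribute 'round'
```

```bash
sed -i "s/robot.read_state()\['opening'\].round(4)/round(robot.read_state()['opening'],4)/" sd.py
python3 -c "
from sd import *
sd('side');sd('top')
c=load('side');print(proj(c,[.6732-.0,-.0195,.155]))"
```

```text
side g [ 0.492  -0.0416  0.1572] 0.0139 bail 179 X 0.0828 Z [0.0197 0.0219] Y [-0.0637  0.0628]
hook 243 Y [-0.0078 -0.0028  0.0031] Z [-0.0062  0.1346]
-0.01 27 X [0.173  0.1862 0.1985]
0.0 21 X [0.1589 0.1996 0.2037]
0.01 22 X [0.1542 0.2026 0.206 ]
0.02 28 X [0.1537 0.1586 0.2063]
0.03 12 X [0.1576 0.2049 0.208 ]
0.04 3 X [0.1999 0.2032 0.2064]
0.05 4 X [0.1894 0.1911 0.1933]
0.06 3 X [0.1748 0.1813 0.1841]
0.08 13 X [0.1555 0.1566 0.1596]
0.09 14 X [0.1563 0.1576 0.2048]
0.1 15 X [0.1554 0.158  0.1594]
0.11 18 X [0.1575 0.1604 0.1624]
0.12 27 X [0.1611 0.1659 0.1788]
0.13 34 X [0.17   0.1799 0.1918]
top g [ 0.4921 -0.0416  0.1574] 0.0137 bail 156 X 0.0845 Z [0.0197 0.0237] Y [-0.0623  0.0638]
hook 107 Y [-0.0011  0.0038  0.0079] Z [-0.0096  0.135 ]
-0.01 18 X [0.1717 0.1815 0.1934]
0.02 5 X [0.1574 0.1585 0.1608]
0.05 3 X [0.1831 0.1885 0.1914]
0.06 8 X [0.1738 0.1778 0.1843]
0.07 3 X [0.1648 0.1681 0.1699]
0.11 4 X [0.1601 0.1608 0.1625]
0.12 33 X [0.161  0.17   0.1953]
0.13 29 X [0.1728 0.185  0.198 ]
[334.60584183 185.946302  ]
```

Everything agrees: the curl centre is 98 mm ahead of the bail and the tip is at the expected height. I'll pass under the curl, then rise behind it.

>>> drive_tool(moves=[5,9.5,0,4.4,0,0,0,5,14.5,0,6.8,0,0,0,5,14.5,0,6.8,0,0,0,5,13,0,6,0,0,0,5,6.5,0,3.1,0,0,0,5,0,0,0,0,0,0,5,0,0,0,0,0,0])

```text
t: 37.25
tool_pos: [0.4855, -0.043, 0.3095]
orientation: [-3.033, -0.186, -0.671]
force: [-0.0, 0.2, -1.6]
opening: 0.0136
gripper_force: 60.0
```

```bash
python3 -c "
from sd import *
sd('side');print(robot.read_state()['force'])"
```

```text
side g [ 0.5555 -0.0339  0.1579] 0.0135 bail 168 X 0.083 Z [0.0197 0.0223] Y [-0.0639  0.0616]
hook 237 Y [-0.0079 -0.0028  0.0028] Z [-0.0068  0.133 ]
-0.01 34 X [0.1184 0.1317 0.1407]
0.0 14 X [0.1401 0.1429 0.1449]
0.01 18 X [0.0973 0.1451 0.148 ]
0.02 22 X [0.0954 0.1001 0.1491]
0.03 13 X [0.1143 0.1459 0.1473]
0.04 3 X [0.1417 0.1449 0.1462]
0.05 4 X [0.1294 0.1329 0.1372]
0.06 7 X [0.1133 0.1201 0.1264]
0.07 4 X [0.096  0.1036 0.1118]
0.08 13 X [0.0933 0.0957 0.0965]
0.09 12 X [0.0932 0.0952 0.0962]
0.1 13 X [0.0936 0.095  0.0964]
0.11 18 X [0.0952 0.0976 0.1003]
0.12 34 X [0.0981 0.106  0.1367]
0.13 28 X [0.1078 0.1188 0.1296]
[ 0.84820754 -0.40448985 -2.72065294]
```

>>> drive_tool(moves=[5,1.7,0,-3.6,0,0,0,5,1.7,0,-3.6,0,0,0,5,1.7,0,-3.7,0,0,0,5,2.7,0,-1.2,0,0,0,5,2.8,0,-1.2,0,0,0,5,0,0,0,0,0,0,5,0,0,0,0,0,0])

```text
t: 38.0
tool_pos: [0.4899, -0.0426, 0.3264]
orientation: [-3.033, -0.185, -0.672]
force: [0.5, -0.4, -3.3]
opening: 0.0138
gripper_force: 60.0
```

```bash
python3 -c "
from sd import *
sd('side');print(robot.read_state()['force'],robot.read_state()['t'])"
```

```text
side g [ 0.5599 -0.0334  0.1746] 0.0137 bail 155 X 0.0831 Z [0.0204 0.023 ] Y [-0.0639  0.0618]
hook 185 Y [-0.0081 -0.0025  0.0034] Z [-0.015   0.1168]
-0.02 12 X [0.13   0.1329 0.1359]
-0.01 14 X [0.1336 0.1345 0.1387]
0.0 10 X [0.1347 0.1368 0.1379]
0.01 11 X [0.134  0.1363 0.1383]
0.02 5 X [0.1343 0.1355 0.1365]
0.03 4 X [0.1203 0.1251 0.1291]
0.04 3 X [0.1122 0.114  0.1188]
0.05 4 X [0.0987 0.1013 0.1058]
0.06 10 X [0.0867 0.0887 0.0944]
0.07 16 X [0.0861 0.0889 0.1362]
0.08 11 X [0.0877 0.0886 0.0902]
0.09 17 X [0.0875 0.0906 0.0928]
0.1 28 X [0.0918 0.0964 0.1059]
0.11 40 X [0.1003 0.1098 0.1232]
[ 0.09925375  1.03988237 -3.42503341] 38.05
```

>>> drive_tool(moves=[5,4,0,0.8,0,0,0,5,4.1,0,0.8,0,0,0,5,4.5,0,2.1,0,0,0,5,4.5,0,2.1,0,0,0,5,4.5,0,2.1,0,0,0,5,0,0,0,0,0,0,5,0,0,0,0,0,0])

```text
t: 38.75
tool_pos: [0.5127, -0.0397, 0.3282]
orientation: [-3.033, -0.185, -0.672]
force: [-0.2, -0.0, -2.4]
opening: 0.014
gripper_force: 60.0
```

```bash
python3 -c "
from sd import *
sd('side');print(robot.read_state()['force'],robot.read_state()['t'])"
```

```text
side g [ 0.5827 -0.0306  0.1766] 0.0142 bail 130 X 0.0831 Z [0.0199 0.0229] Y [-0.0647  0.0589]
hook 160 Y [-0.0077 -0.0024  0.0029] Z [0.0008 0.1148]
0.0 14 X [0.0629 0.1126 0.1146]
0.01 9 X [0.1117 0.1128 0.1151]
0.02 3 X [0.109  0.1123 0.1136]
0.03 4 X [0.098  0.1004 0.1028]
0.05 5 X [0.0717 0.0782 0.0818]
0.06 13 X [0.0633 0.0654 0.0671]
0.07 16 X [0.0644 0.0663 0.1139]
0.08 12 X [0.0648 0.0663 0.0674]
0.09 17 X [0.0668 0.0685 0.0706]
0.1 31 X [0.0694 0.0741 0.1005]
0.11 33 X [0.079  0.0876 0.1011]
[-0.06159038 -0.59432939 -2.83337198] 38.8
```

The bar is past the tip with no contact. Centring it over the curl, then lowering.

>>> drive_tool(moves=[5,3.2,0,1.5,0,0,0,5,3.1,0,1.5,0,0,0,5,-3.8,0,8.2,0,0,0,5,-3.8,0,8.2,0,0,0,5,-3.8,0,8.2,0,0,0,5,-3,0,6.4,0,0,0,5,0,0,0,0,0,0,5,0,0,0,0,0,0])

```text
t: 39.6
tool_pos: [0.5195, -0.0388, 0.2938]
orientation: [-3.033, -0.185, -0.672]
force: [-0.2, 0.3, -4.0]
opening: 0.0137
gripper_force: 60.0
```

```bash
python3 -c "
from sd import *
sd('side');print(robot.read_state()['force'],robot.read_state()['t'])"
```

```text
side g [ 0.5899 -0.0298  0.1428] 0.0136 bail 123 X 0.0826 Z [0.0196 0.0223] Y [-0.0627  0.0554]
hook 220 Y [-0.0078 -0.0025  0.0034] Z [0.0075 0.148 ]
0.0 7 X [0.0746 0.0822 0.084 ]
0.01 18 X [0.0735 0.0986 0.1021]
0.02 20 X [0.0567 0.1034 0.1065]
0.03 21 X [0.0554 0.0583 0.107 ]
0.04 15 X [0.0563 0.1057 0.1084]
0.05 7 X [0.105  0.1075 0.1085]
0.06 4 X [0.093  0.0946 0.0965]
0.08 3 X [0.0675 0.0714 0.0744]
0.09 7 X [0.0578 0.0586 0.0623]
0.1 16 X [0.0567 0.0583 0.0858]
0.11 12 X [0.0573 0.0584 0.1061]
0.12 17 X [0.0577 0.0594 0.0621]
0.13 25 X [0.0602 0.0641 0.0695]
0.14 45 X [0.0687 0.0788 0.094 ]
[ 0.14841153 -0.13817368 -1.48286604] 39.65
```

>>> drive_tool(moves=[5,-0.9,0,1.8,0,0,0,5,-0.9,0,1.8,0,0,0,5,0,0,0,0,0,0,5,0,0,0,0,0,0])

```text
t: 40.05
tool_pos: [0.5195, -0.0388, 0.2902]
orientation: [-3.033, -0.185, -0.673]
force: [-0.4, 0.2, -2.7]
opening: 0.0135
gripper_force: 60.0
```

>>> drive_tool(moves=[5,-0.4,0,0.9,0,0,0,5,0,0,0,0,0,0,5,0,0,0,0,0,0])

```text
t: 40.35
tool_pos: [0.5196, -0.0389, 0.2895]
orientation: [-3.033, -0.185, -0.673]
force: [-0.1, 0.1, -0.5]
opening: 0.0132
gripper_force: 60.0
```

>>> drive_tool(moves=[5,-0.4,0,0.9,0,0,0,5,0,0,0,0,0,0,5,0,0,0,0,0,0])

```text
t: 40.65
tool_pos: [0.5199, -0.0389, 0.289]
orientation: [-3.033, -0.185, -0.675]
force: [-0.2, 1.0, 1.5]
opening: 0.0136
gripper_force: 60.0
```

The hook now carries the weight. Releasing gently and backing straight out.

>>> drive_tool(moves=[5,0.2,0,-0.4,0,0,0,5,0,0,0,0,0,0,5,0,0,0,0,0,0,5,0,0,0,0,0,0], grip_force=4)

```text
t: 41.05
tool_pos: [0.5195, -0.0388, 0.2885]
orientation: [-3.033, -0.185, -0.672]
force: [0.0, -0.6, 1.2]
opening: 0.0142
gripper_force: 4.0
```

>>> drive_tool(moves=[15,0,0,0,0,0,0,17,0,0,0,0,0,0,22,0,0,0,0,0,0,30,0,0,0,0,0,0,40,0,0,0,0,0,0,50,0,0,0,0,0,0,50,0,0,0,0,0,0])

```text
t: 41.75
tool_pos: [0.5195, -0.0388, 0.2887]
orientation: [-3.033, -0.185, -0.673]
force: [0.9, -0.6, 1.5]
opening: 0.048
gripper_force: 0.0
```

```bash
python3 -c "
from sd import *
c=shot('wrist');T=T0();g=T[:3,3]+T[:3,2]*.1673
p=cloud(c);hsv=cv2.cvtColor(c['color'],cv2.COLOR_RGB2HSV);H,S,V=[hsv[...,i].astype(int) for i in range(3)]
m=(H>105)&(H<128)&(S>150)&(c['depth']>0);m[310:]=0;Q=p[m];X=(Q[:,:2]-g[:2])@x;Y=(Q[:,:2]-g[:2])@y
print(g,'blue',m.sum(),'X',np.percentile(X,[2,98]),'Y',np.percentile(Y,[2,50,98]),'z',Q[:,2].max(),robot.read_state()['opening'])
sd('side')"
```

```text
[ 0.58968401 -0.0297206   0.1370666 ] blue 943 X [-0.01083281  0.02871149] Y [-0.00658899 -0.00064024  0.00571946] z 0.15683626176434057 0.04895242740475783
side g [ 0.5897 -0.0297  0.1371] 0.0495 bail 124 X 0.0817 Z [0.0213 0.0235] Y [-0.0642  0.0565]
hook 219 Y [-0.0079 -0.0024  0.0034] Z [0.0138 0.1542]
0.01 8 X [0.0759 0.0811 0.0993]
0.02 20 X [0.0946 0.1008 0.1043]
0.03 19 X [0.0546 0.1048 0.1067]
0.04 23 X [0.0544 0.0588 0.1074]
0.05 16 X [0.0576 0.1051 0.1077]
0.07 3 X [0.0903 0.092  0.0927]
0.09 3 X [0.0654 0.0682 0.0706]
0.1 14 X [0.0563 0.0579 0.0597]
0.11 17 X [0.0562 0.0589 0.107 ]
0.12 15 X [0.0574 0.0593 0.0626]
0.13 15 X [0.0589 0.062  0.0638]
0.14 28 X [0.0615 0.0679 0.077 ]
```

>>> drive_tool(moves=[50,0,0,-15,0,0,0,50,0,0,-25,0,0,0,50,0,0,-30,0,0,0,50,0,0,-35,0,0,0,50,0,0,-40,0,0,0,50,0,0,0,0,0,0,50,0,0,0,0,0,0])

```text
t: 42.55
tool_pos: [0.4587, -0.0469, 0.4216]
orientation: [-3.033, -0.185, -0.677]
force: [0.3, -0.4, -0.6]
opening: 0.0503
gripper_force: 0.0
```

```bash
cat > chk.py <<'E'
from sd import *
def chk():
    c=shot('wrist');o=np.array([.6732,-.0195]);p=cloud(c);hsv=cv2.cvtColor(c['color'],cv2.COLOR_RGB2HSV);H,S,V=[hsv[...,i].astype(int) for i in range(3)]
    ok=c['depth']>0;X=(p[...,:2]-o)@x;Y=(p[...,:2]-o)@y;Z=p[...,2]
    m=ok&(H>105)&(H<128)&(S>150)&(X>-.12)&(X<-.05)&(abs(Y)<.03);print('t',robot.read_state()['t'],'grip top z',np.percentile(Z[m],98).round(4),'X',X[m].min().round(4),'Y',Y[m].mean().round(4))
    k=ok&(S<70)&(Z>.10)&(Z<.13)&(abs(X)<.07)&(abs(Y)<.075)
    for n,w in(('-x',(X<-.045)),('+x',(X>.045)),('-y',(Y<-.058)),('+y',Y>.058)):
        q=k&w
        if q.sum()>10:print(' rim',n,q.sum(),np.percentile(Z[q],[50,95]).round(4))
    d=ok&(V<80)&(abs(X)<.05)&(abs(Y)<.06)&(Z>.07)&(Z<.15)
    n,L,st,ce=cv2.connectedComponentsWithStats(d.astype(np.uint8));print(' dark',[(int(st[i,4]),X[L==i].mean().round(3),Y[L==i].mean().round(3),Z[L==i].max().round(3)) for i in range(1,n) if st[i,4]>100])
E
python3 -c "
from chk import *
chk()"
```

```text
Traceback (most recent call last):
  File "chk.py", line 5, in chk
    m=ok&(H>105)&(H<128)&(S>150)&(X>-.12)&(X<-.05)&(abs(Y)<.03);print('t',robot.read_state()['t'],'grip top z',np.percentile(Z[m],98).round(4),'X',X[m].min().round(4),'Y',Y[m].mean().round(4))
                                                                                                               ~~~~~~~~~~~~~^^^^^^^^^
IndexError: index -1 is out of bounds for axis 0 with size 0
```

>>> drive_tool(moves=[50,-25,0,-25,0,0,0,50,0,0,0,0,0,0,50,0,0,0,0,0,0,50,0,0,0,0,0,0,50,0,0,0,0,0,0,50,0,0,0,0,0,0,50,0,0,0,0,0,0,50,0,0,0,0,0,0])

```text
t: 43.4
tool_pos: [0.4258, -0.0508, 0.4319]
orientation: [-3.033, -0.185, -0.672]
force: [0.1, -0.2, -0.1]
opening: 0.0501
gripper_force: 0.0
```

```bash
python3 -c "
from chk import *
chk();
for i in range(6): c=shot('wrist')
chk()"
```

```text
Traceback (most recent call last):
  File "chk.py", line 5, in chk
    m=ok&(H>105)&(H<128)&(S>150)&(X>-.12)&(X<-.05)&(abs(Y)<.03);print('t',robot.read_state()['t'],'grip top z',np.percentile(Z[m],98).round(4),'X',X[m].min().round(4),'Y',Y[m].mean().round(4))
                                                                                                               ~~~~~~~~~~~~~^^^^^^^^^
IndexError: index -1 is out of bounds for axis 0 with size 0
```

Run:
```python
from sd import *
o=np.array([.6732,-.0195])
for cam in('wrist','side','top'):
    c=load(cam) if cam=='wrist' else shot(cam,cam+'_e');p=cloud(c);hsv=cv2.cvtColor(c['color'],cv2.COLOR_RGB2HSV);H,S,V=[hsv[...,i].astype(int) for i in range(3)]
    m=(H>100)&(H<132)&(S>120)
    n,L,st,ce=cv2.connectedComponentsWithStats(m.astype(np.uint8))
    for i in range(1,n):
        if st[i,4]>25:
            q=p[L==i];print(cam,st[i],((np.median(q,0)[:2]-o)@x).round(3),((np.median(q,0)[:2]-o)@y).round(3),'z',np.percentile(q[:,2],[2,98]).round(3))
    r=((H<8)|(H>172))&(S>130);X=(p[...,:2]-o)@x;Y=(p[...,:2]-o)@y
    r&=(abs(X)<.06)&(abs(Y)<.06);print(cam,'hook',r.sum(),X[r].min().round(3),X[r].max().round(3),Y[r].mean().round(4),p[r][:,2].min().round(3) if r.any() else 0)
    w=(S<70)&(c['depth']>0)&(abs(X)<.12)&(abs(Y)<.09)&(p[...,2]>.05)&(p[...,2]<.2)
    print(' white',w.sum(),np.percentile(X[w],[1,50,99]).round(3),np.percentile(Y[w],[1,99]).round(3),np.percentile(p[w][:,2],[1,50,99]).round(3)) if w.any() else 0
```

```text
wrist [ 350  139   36   57 1161] -0.1 -0.074 z [0.148 0.204]
wrist hook 1510 -0.046 0.007 -0.0245 0.159
 white 8363 [-0.112 -0.039  0.029] [-0.089  0.014] [0.066 0.111 0.181]
side [335 203   7  26 143] -0.099 -0.078 z [0.148 0.197]
side [459 285  19  16 225] -0.074 -0.375 z [0.127 0.143]
side hook 233 -0.042 0.01 -0.0197 0.16
 white 1361 [-0.109 -0.037  0.04 ] [-0.089  0.025] [0.068 0.117 0.176]
top [420 147  12  11 100] -0.069 -0.37 z [0.132 0.145]
top [306 166  11  14  82] -0.087 -0.054 z [0.129 0.662]
top [ 436  268   60   33 1824] -0.431 -0.444 z [0.016 0.046]
top hook 129 -0.034 0.019 -0.0049 0.089
 white 1755 [-0.098 -0.024  0.047] [-0.088  0.048] [0.066 0.093 0.168]
```

The bin is still on the hook but swinging, either knocked or brushed. I'll back well clear and let it settle.

>>> drive_tool(moves=[50,-20,0,-35,0,0,0,50,-20,0,-35,0,0,0,50,0,0,-20,0,0,0,50,0,0,0,0,0,0,50,0,0,0,0,0,0,50,0,0,0,0,0,0,50,0,0,0,0,0,0,50,0,0,0,0,0,0])

```text
t: 44.35
tool_pos: [0.3523, -0.06, 0.4956]
orientation: [-3.032, -0.185, -0.669]
force: [-0.4, 0.0, 0.5]
opening: 0.05
gripper_force: 0.0
```

```bash
cat > sw.py <<'E'
from sd import *
o=np.array([.6732,-.0195])
def sw(cam='side'):
    c=shot(cam);p=cloud(c);hsv=cv2.cvtColor(c['color'],cv2.COLOR_RGB2HSV);H,S,V=[hsv[...,i].astype(int) for i in range(3)]
    X=(p[...,:2]-o)@x;Y=(p[...,:2]-o)@y;Z=p[...,2]
    m=(H>100)&(H<132)&(S>120)&(abs(X+.08)<.07)&(abs(Y)<.13)&(Z<.26)
    r=((H<8)|(H>172))&(S>130)&(abs(X)<.09)&(abs(Y)<.08)&(Z<.2)
    print(round(robot.read_state()['t'],2),'grip',np.median(X[m]).round(3),np.median(Y[m]).round(3),'z',np.percentile(Z[m],[3,97]).round(3),'curl X',X[r].min().round(3),X[r].max().round(3),'Y',np.median(Y[r]).round(3),'z',Z[r].min().round(3))
E
python3 -c "
from sw import *
for i in range(12): sw()"
```

```text
44.4 grip -0.078 -0.075 z [0.112 0.166] curl X -0.039 0.008 Y 0.003 z 0.154
44.45 grip -0.072 -0.063 z [0.103 0.159] curl X -0.035 0.029 Y 0.01 z 0.096
44.5 grip -0.066 -0.052 z [0.095 0.15 ] curl X -0.028 0.03 Y 0.016 z 0.102
44.55 grip -0.058 -0.045 z [0.09  0.143] curl X -0.024 0.039 Y 0.02 z 0.102
44.6 grip -0.05 -0.041 z [0.084 0.138] curl X -0.019 0.067 Y 0.019 z 0.103
44.65 grip -0.045 -0.043 z [0.083 0.137] curl X -0.015 0.056 Y 0.018 z 0.105
44.7 grip -0.043 -0.048 z [0.084 0.139] curl X -0.013 0.057 Y 0.013 z 0.114
44.75 grip -0.044 -0.057 z [0.089 0.141] curl X -0.011 0.035 Y 0.008 z 0.157
44.8 grip -0.049 -0.067 z [0.093 0.147] curl X -0.013 0.035 Y 0.0 z 0.159
44.85 grip -0.056 -0.077 z [0.101 0.154] curl X -0.017 0.031 Y -0.005 z 0.159
44.9 grip -0.064 -0.082 z [0.113 0.166] curl X -0.021 0.03 Y -0.01 z 0.158
44.95 grip -0.069 -0.081 z [0.128 0.178] curl X -0.022 0.026 Y -0.012 z 0.159
```

>>> drive_tool(moves=[50,0,0,0,0,0,0,50,0,0,0,0,0,0,50,0,0,0,0,0,0,50,0,0,0,0,0,0,50,0,0,0,0,0,0,50,0,0,0,0,0,0,50,0,0,0,0,0,0,50,0,0,0,0,0,0])

```text
t: 45.75
tool_pos: [0.352, -0.0601, 0.4968]
orientation: [-3.033, -0.185, -0.673]
force: [0.9, -0.2, -0.4]
opening: 0.0502
gripper_force: 0.0
```

>>> drive_tool(moves=[50,0,0,0,0,0,0,50,0,0,0,0,0,0,50,0,0,0,0,0,0,50,0,0,0,0,0,0,50,0,0,0,0,0,0,50,0,0,0,0,0,0,50,0,0,0,0,0,0,50,0,0,0,0,0,0])

```text
t: 46.55
tool_pos: [0.352, -0.0601, 0.4968]
orientation: [-3.033, -0.185, -0.673]
force: [0.1, -0.6, -0.3]
opening: 0.05
gripper_force: 0.0
```

>>> drive_tool(moves=[50,0,0,0,0,0,0,50,0,0,0,0,0,0,50,0,0,0,0,0,0,50,0,0,0,0,0,0,50,0,0,0,0,0,0,50,0,0,0,0,0,0,50,0,0,0,0,0,0,50,0,0,0,0,0,0])

```text
t: 47.35
tool_pos: [0.352, -0.0601, 0.4968]
orientation: [-3.033, -0.185, -0.673]
force: [0.3, 0.6, -0.1]
opening: 0.0501
gripper_force: 0.0
```

>>> drive_tool(moves=[50,0,0,0,0,0,0,50,0,0,0,0,0,0,50,0,0,0,0,0,0,50,0,0,0,0,0,0,50,0,0,0,0,0,0,50,0,0,0,0,0,0,50,0,0,0,0,0,0,50,0,0,0,0,0,0])

```text
t: 48.15
tool_pos: [0.352, -0.0601, 0.4968]
orientation: [-3.033, -0.185, -0.673]
force: [0.1, -0.4, -0.5]
opening: 0.05
gripper_force: 0.0
```

>>> drive_tool(moves=[50,0,0,0,0,0,0,50,0,0,0,0,0,0,50,0,0,0,0,0,0,50,0,0,0,0,0,0,50,0,0,0,0,0,0,50,0,0,0,0,0,0,50,0,0,0,0,0,0,50,0,0,0,0,0,0])

```text
t: 48.95
tool_pos: [0.352, -0.0601, 0.4968]
orientation: [-3.033, -0.185, -0.673]
force: [-0.0, 0.3, -0.6]
opening: 0.0498
gripper_force: 0.0
```

>>> drive_tool(moves=[50,0,0,0,0,0,0,50,0,0,0,0,0,0,50,0,0,0,0,0,0,50,0,0,0,0,0,0,50,0,0,0,0,0,0,50,0,0,0,0,0,0,50,0,0,0,0,0,0,50,0,0,0,0,0,0])

```text
t: 49.75
tool_pos: [0.352, -0.0601, 0.4968]
orientation: [-3.033, -0.185, -0.673]
force: [-1.2, -0.2, -0.1]
opening: 0.0496
gripper_force: 0.0
```

>>> drive_tool(moves=[50,0,0,0,0,0,0,50,0,0,0,0,0,0,50,0,0,0,0,0,0,50,0,0,0,0,0,0,50,0,0,0,0,0,0,50,0,0,0,0,0,0,50,0,0,0,0,0,0,50,0,0,0,0,0,0])

```text
t: 50.55
tool_pos: [0.352, -0.0601, 0.4968]
orientation: [-3.033, -0.185, -0.673]
force: [-1.2, -0.8, 0.1]
opening: 0.0495
gripper_force: 0.0
```

>>> drive_tool(moves=[50,0,0,0,0,0,0,50,0,0,0,0,0,0,50,0,0,0,0,0,0,50,0,0,0,0,0,0,50,0,0,0,0,0,0,50,0,0,0,0,0,0,50,0,0,0,0,0,0,50,0,0,0,0,0,0])

```text
t: 51.35
tool_pos: [0.352, -0.0601, 0.4968]
orientation: [-3.033, -0.185, -0.673]
force: [-0.0, -0.8, 0.1]
opening: 0.0504
gripper_force: 0.0
```

>>> drive_tool(moves=[50,0,0,0,0,0,0,50,0,0,0,0,0,0,50,0,0,0,0,0,0,50,0,0,0,0,0,0,50,0,0,0,0,0,0,50,0,0,0,0,0,0,50,0,0,0,0,0,0,50,0,0,0,0,0,0])

```text
t: 52.15
tool_pos: [0.352, -0.0601, 0.4968]
orientation: [-3.033, -0.185, -0.673]
force: [-0.6, 0.7, 0.6]
opening: 0.0499
gripper_force: 0.0
```

>>> drive_tool(moves=[50,0,0,0,0,0,0,50,0,0,0,0,0,0,50,0,0,0,0,0,0,50,0,0,0,0,0,0,50,0,0,0,0,0,0,50,0,0,0,0,0,0,50,0,0,0,0,0,0,50,0,0,0,0,0,0])

```text
t: 52.95
tool_pos: [0.352, -0.0601, 0.4967]
orientation: [-3.033, -0.185, -0.672]
force: [0.3, -1.3, -0.4]
opening: 0.0501
gripper_force: 0.0
```

>>> drive_tool(moves=[50,0,0,0,0,0,0,50,0,0,0,0,0,0,50,0,0,0,0,0,0,50,0,0,0,0,0,0,50,0,0,0,0,0,0,50,0,0,0,0,0,0,50,0,0,0,0,0,0,50,0,0,0,0,0,0])

```text
t: 53.75
tool_pos: [0.352, -0.0601, 0.4968]
orientation: [-3.033, -0.185, -0.673]
force: [-0.6, 0.2, 0.1]
opening: 0.0501
gripper_force: 0.0
```

>>> drive_tool(moves=[50,0,0,0,0,0,0,50,0,0,0,0,0,0,50,0,0,0,0,0,0,50,0,0,0,0,0,0,50,0,0,0,0,0,0,50,0,0,0,0,0,0,50,0,0,0,0,0,0,50,0,0,0,0,0,0])

```text
t: 54.55
tool_pos: [0.352, -0.0601, 0.4967]
orientation: [-3.033, -0.185, -0.672]
force: [0.7, -0.4, 0.3]
opening: 0.0501
gripper_force: 0.0
```

```bash
python3 -c "
from sw import *
for i in range(12): sw()"
```

```text
54.6 grip -0.063 -0.065 z [0.102 0.157] curl X -0.026 0.037 Y 0.007 z 0.118
54.65 grip -0.065 -0.064 z [0.103 0.158] curl X -0.028 0.037 Y 0.008 z 0.119
54.7 grip -0.066 -0.064 z [0.102 0.158] curl X -0.028 0.043 Y 0.008 z 0.096
54.75 grip -0.067 -0.063 z [0.103 0.159] curl X -0.027 0.038 Y 0.009 z 0.109
54.8 grip -0.067 -0.063 z [0.104 0.159] curl X -0.028 0.029 Y 0.009 z 0.118
54.85 grip -0.067 -0.063 z [0.103 0.158] curl X -0.029 0.042 Y 0.008 z 0.095
54.9 grip -0.066 -0.063 z [0.103 0.159] curl X -0.027 0.045 Y 0.008 z 0.092
54.95 grip -0.065 -0.064 z [0.103 0.158] curl X -0.028 0.044 Y 0.009 z 0.095
55.0 grip -0.064 -0.064 z [0.102 0.158] curl X -0.025 0.031 Y 0.008 z 0.122
55.05 grip -0.063 -0.064 z [0.102 0.157] curl X -0.025 0.032 Y 0.008 z 0.118
55.1 grip -0.062 -0.065 z [0.103 0.158] curl X -0.025 0.036 Y 0.007 z 0.111
55.15 grip -0.061 -0.065 z [0.103 0.157] curl X -0.023 0.037 Y 0.007 z 0.109
```

It's settling quickly and hangs at the right height, turned about 40° on the hook. Wait more, then check that it's level and the reels are inside.

>>> drive_tool(moves=[50,0,0,0,0,0,0,50,0,0,0,0,0,0,50,0,0,0,0,0,0,50,0,0,0,0,0,0,50,0,0,0,0,0,0,50,0,0,0,0,0,0,50,0,0,0,0,0,0,50,0,0,0,0,0,0])

```text
t: 55.95
tool_pos: [0.352, -0.0601, 0.4967]
orientation: [-3.033, -0.185, -0.673]
force: [0.6, 0.1, 0.2]
opening: 0.05
gripper_force: 0.0
```

>>> drive_tool(moves=[50,0,0,0,0,0,0,50,0,0,0,0,0,0,50,0,0,0,0,0,0,50,0,0,0,0,0,0,50,0,0,0,0,0,0,50,0,0,0,0,0,0,50,0,0,0,0,0,0,50,0,0,0,0,0,0])

```text
t: 56.75
tool_pos: [0.352, -0.0601, 0.4968]
orientation: [-3.033, -0.185, -0.673]
force: [-0.8, 0.4, -0.5]
opening: 0.05
gripper_force: 0.0
```

>>> drive_tool(moves=[50,0,0,0,0,0,0,50,0,0,0,0,0,0,50,0,0,0,0,0,0,50,0,0,0,0,0,0,50,0,0,0,0,0,0,50,0,0,0,0,0,0,50,0,0,0,0,0,0,50,0,0,0,0,0,0])

```text
t: 57.55
tool_pos: [0.352, -0.0601, 0.4968]
orientation: [-3.033, -0.185, -0.673]
force: [-0.3, 0.4, 0.5]
opening: 0.0501
gripper_force: 0.0
```

>>> drive_tool(moves=[50,0,0,0,0,0,0,50,0,0,0,0,0,0,50,0,0,0,0,0,0,50,0,0,0,0,0,0,50,0,0,0,0,0,0,50,0,0,0,0,0,0,50,0,0,0,0,0,0,50,0,0,0,0,0,0])

```text
t: 58.35
tool_pos: [0.352, -0.0601, 0.4968]
orientation: [-3.033, -0.185, -0.673]
force: [-0.9, 0.5, 0.7]
opening: 0.0498
gripper_force: 0.0
```

>>> drive_tool(moves=[50,0,0,0,0,0,0,50,0,0,0,0,0,0,50,0,0,0,0,0,0,50,0,0,0,0,0,0,50,0,0,0,0,0,0,50,0,0,0,0,0,0,50,0,0,0,0,0,0,50,0,0,0,0,0,0])

```text
t: 59.15
tool_pos: [0.352, -0.0601, 0.4968]
orientation: [-3.033, -0.185, -0.673]
force: [-0.1, -0.5, -0.6]
opening: 0.05
gripper_force: 0.0
```

>>> drive_tool(moves=[50,0,0,0,0,0,0,50,0,0,0,0,0,0,50,0,0,0,0,0,0,50,0,0,0,0,0,0,50,0,0,0,0,0,0,50,0,0,0,0,0,0,50,0,0,0,0,0,0,50,0,0,0,0,0,0])

```text
t: 59.95
tool_pos: [0.352, -0.0601, 0.4968]
orientation: [-3.033, -0.185, -0.673]
force: [-0.2, 0.6, 0.3]
opening: 0.0501
gripper_force: 0.0
```

>>> drive_tool(moves=[50,0,0,0,0,0,0,50,0,0,0,0,0,0,50,0,0,0,0,0,0,50,0,0,0,0,0,0,50,0,0,0,0,0,0,50,0,0,0,0,0,0,50,0,0,0,0,0,0,50,0,0,0,0,0,0])

```text
t: 60.75
tool_pos: [0.352, -0.0601, 0.4968]
orientation: [-3.033, -0.185, -0.673]
force: [0.5, 0.9, -1.0]
opening: 0.0502
gripper_force: 0.0
```

>>> drive_tool(moves=[50,0,0,0,0,0,0,50,0,0,0,0,0,0,50,0,0,0,0,0,0,50,0,0,0,0,0,0,50,0,0,0,0,0,0,50,0,0,0,0,0,0,50,0,0,0,0,0,0,50,0,0,0,0,0,0])

```text
t: 61.55
tool_pos: [0.352, -0.0601, 0.4968]
orientation: [-3.033, -0.185, -0.673]
force: [-0.3, 0.1, 0.4]
opening: 0.0497
gripper_force: 0.0
```

>>> drive_tool(moves=[50,0,0,0,0,0,0,50,0,0,0,0,0,0,50,0,0,0,0,0,0,50,0,0,0,0,0,0,50,0,0,0,0,0,0,50,0,0,0,0,0,0,50,0,0,0,0,0,0,50,0,0,0,0,0,0])

```text
t: 62.35
tool_pos: [0.352, -0.0601, 0.4968]
orientation: [-3.033, -0.185, -0.673]
force: [0.1, -0.3, -0.1]
opening: 0.0501
gripper_force: 0.0
```

>>> drive_tool(moves=[50,0,0,0,0,0,0,50,0,0,0,0,0,0,50,0,0,0,0,0,0,50,0,0,0,0,0,0,50,0,0,0,0,0,0,50,0,0,0,0,0,0,50,0,0,0,0,0,0,50,0,0,0,0,0,0])

```text
t: 63.15
tool_pos: [0.352, -0.0601, 0.4968]
orientation: [-3.033, -0.185, -0.673]
force: [0.7, -0.3, -0.4]
opening: 0.0502
gripper_force: 0.0
```

Run:
```python
from sw import *
for i in range(8): sw()
for cam in('wrist','side','top'):
    c=shot(cam,cam+'_f');p=cloud(c);hsv=cv2.cvtColor(c['color'],cv2.COLOR_RGB2HSV);H,S,V=[hsv[...,i].astype(int) for i in range(3)]
    X=(p[...,:2]-o)@x;Y=(p[...,:2]-o)@y;Z=p[...,2];ok=(c['depth']>0)
    q=ok&(S<80)&(np.hypot(X,Y)<.1)&(Z>.104)&(Z<.122)&(V>110)
    r=cv2.minAreaRect((np.c_[X[q],Y[q]]*1000).astype(np.float32));print(cam,'rim',q.sum(),np.round(r[0],1),np.round(r[1],1),round(r[2],1))
    A=np.c_[X[q],Y[q],np.ones(q.sum())];s=np.linalg.lstsq(A,Z[q],rcond=None)[0];print(' plane slope',s.round(3))
    b=ok&(S<80)&(np.hypot(X,Y)<.08)&(Z>.148)&(Z<.168);print(' bail',b.sum(),np.percentile(X[b],[2,98]).round(3),np.percentile(Y[b],[2,98]).round(3),'Zslope',np.polyfit(Y[b],Z[b],1).round(3))
    d=ok&(V<75)&(np.hypot(X,Y)<.06)&(Z>.07)&(Z<.14)
    n,L,st,ce=cv2.connectedComponentsWithStats(d.astype(np.uint8));print(' dark',[(int(st[i,4]),X[L==i].mean().round(3),Y[L==i].mean().round(3),Z[L==i].max().round(3)) for i in range(1,n) if st[i,4]>15])
    h=((H<8)|(H>172))&(S>130)&ok&(abs(X)<.06)&(abs(Y)<.06);k=h&(Z>.275);print(' hook top X,Y',X[k].mean().round(3),Y[k].mean().round(3),Z[k].max().round(3))
```

```text
63.2 grip -0.063 -0.064 z [0.103 0.157] curl X -0.025 0.034 Y 0.006 z 0.116
63.25 grip -0.063 -0.065 z [0.103 0.158] curl X -0.025 0.036 Y 0.007 z 0.114
63.3 grip -0.063 -0.065 z [0.103 0.158] curl X -0.025 0.041 Y 0.007 z 0.116
63.35 grip -0.063 -0.065 z [0.103 0.157] curl X -0.025 0.04 Y 0.007 z 0.116
63.4 grip -0.063 -0.064 z [0.103 0.158] curl X -0.024 0.033 Y 0.006 z 0.116
63.45 grip -0.063 -0.065 z [0.103 0.158] curl X -0.026 0.041 Y 0.007 z 0.117
63.5 grip -0.063 -0.064 z [0.102 0.158] curl X -0.025 0.034 Y 0.007 z 0.116
63.55 grip -0.063 -0.065 z [0.101 0.157] curl X -0.025 0.043 Y 0.007 z 0.114
wrist rim 1590 [1.2 2.1] [113.8 133.2] 45.6
 plane slope [-0.005 -0.019  0.111]
 bail 808 [-0.049  0.044] [-0.046  0.046] Zslope [-0.037  0.159]
 dark [(49, np.float64(0.045), np.float64(-0.001), np.float64(0.122)), (46, np.float64(0.041), np.float64(0.017), np.float64(0.101)), (66, np.float64(-0.035), np.float64(0.007), np.float64(0.119)), (47, np.float64(-0.045), np.float64(0.019), np.float64(0.095))]<stdin>:12: RuntimeWarning: Mean of empty slice.
  ret = ret.dtype.type(ret / rcount)
Traceback (most recent call last):
ValueError: zero-size array to reduction operation maximum which has no identity
```

The bin hangs still and level (rim slope about 1°), its rim centre is within 2–3 mm of the hook, and both reels are inside. The robot is clear, so I'm handing in.

```bash
python3 -c "
from plant import robot
print(robot.close_job())"
```

```text
the job is handed in; nothing more can be done
None
```

The job is handed in: the red S-hook hangs on the tall rail, and the bin hangs still and near level from its lower curl with both stand reels (copper and yellow) inside, though it swung after release and came to rest turned about 45° on the hook.

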